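# Rock the tight orange stopper out of the cleaning pot

### The arm

A 6-joint arm with a two-finger parallel gripper is mounted at the origin on a cart in front of the work surface, level with it; the furniture and walls round the work are solid. World frame = base frame: x ahead of the robot, y to its left, z up, the work surface at z = 0. Lengths are in m, angles in degrees, forces in N, time in s.
With the tool pointing down it reaches from about 0.375 to 0.9 m from the base axis. Payload 3.1 kg.
Tool frame: the origin (TCP) lies between the finger pads; the fingertips stand bot.tip_extent ahead of it and the grasp point (between the pads) lies 2 mm behind it (bot.tip_extent is the distance from the TCP to the fingertips, in m); z points along the fingers, y is the direction in which the jaws open and shut (so a half turn about z gives the same grasp; the last joint's range is limited). The gripper opens to 87 mm and grips with 3 to 60 N. Pads are 19 mm wide; open, the fingers measure 117 mm over their backs; the gripper's body (75 mm by 190 mm) begins 51 mm behind the grasp point.
Start: joints at [-83.108, 30.224, 82.088, -0, 67.689, -10.227], TCP at [0.184, -0.597, 0.24] pointing down, gripper open.
Joint ranges: [-176.69, 176.69], [-43.24, 126.21], [12.49, 139.97], [-82, 262], [0, 151.66], [-163.58, 163.58]. Speed limits (degrees/s): [159.86, 159.86, 180, 180, 180, 180].

### API

Orientations are given as a 3x3 rotation matrix whose columns are the frame's x, y, z axes.
In Python, from rig import bot, imaging, recognise, masks_of, mark_of gives the robot as it stands.
- The arm moves only by the tool send_rows, never from a script. Its argument "plan" is a list that holds one entry, the list of rows, each a list of 5 numbers: the shift along the world's x, y, z normalised to -1 to 1, where 1 is 0.03 m, then the turn about the world's z normalised to -1 to 1, where 1 is 0.1 rad, then the closure, from -1 (fully open) to 1 (shut). A call has 1 to 20 rows; each row shifts and turns the commanded pose from where the row before left it; what a row does not reach is not made up. A row lasts 1/10 s, in which the tool goes at most 50 mm and 8.59 degrees, less where a joint would pass 70% of its speed; a pose out of reach is approached as far as the arm can. A call with a number of a shift or a turn outside -1 to 1 is refused whole. A call with a gripper value outside its range is refused whole. The fingers move at their own pace and stop on an object; the grip force is fixed at half the most. Time passes only in rows, so rows that do not move let the fingers close. It gives the time, the measured TCP pose, the force and the opening at its end, in the units of the state.
- bot.read_state(): the state, without advancing time (a new reading comes with each control period).
- imaging.capture(name): name is "scene" or "side" or "wrist"; returns a dict with "img" (384x512x3 uint8, blue, green, red), "mtx" (3x3 intrinsics, pixels), "distortion" ([k1, k2, p1, p2, k3] as OpenCV has them; the pictures are not rectified), "pose" (4x4, takes a point from camera to world coordinates); the wrist camera has in their place "T_tool_cam" (4x4, takes a point from camera to tool coordinates, whose origin is the TCP and whose axes are the flange's). Camera axes: x right, y down, z forward; pixel columns grow to the right and rows downward; lengths in m; the calibration is good to about 2 mm. A picture is of the moment at which its call begins: read the wrist's pose just before it. There is no depth.
- bot.hand_in(): hands the job in, once; it reports no verdict.
Trained networks look in the newest picture that a camera, given by its name, has taken for a name from the list of things; names that differ only in an ending like _2 or _b are one class to them, and where a whole thing is asked for, a point or a joint stands for the part that bears it (a point fixed in the world has none). Each returns a list of dicts, best first, with "conf" (0 to 1); they miss things now and then, are a little off and sometimes report something else, mostly with a low value. They report only what shows in the picture. A call takes as long as a camera call. They do not tell look-alikes from the thing itself.
- recognise(camera, target): "at" ([x, y, z] in m, in world coordinates, good to about 4 mm: the middle of the surface that is visible of it).
- masks_of(camera, target): "region" (384x512 bool, what is visible of it).
- mark_of(camera, target): "at" ([x, y, z] in m, in world coordinates, good to about 4 mm: a listed point, or the origin of a listed thing).
The state is a dict: "time_s": time; "joint_positions": joint angles; "qvel": joint speeds; "tau": joint torques, N m; "position": TCP position; "tcp_rot": TCP orientation; "force": force on the tool from outside, world axes, zero at the start; "moment": the same for the moment, N m; "opening": opening from 0.0 (shut) to 1.0 (fully open).
Only numpy, scipy, OpenCV 4.12 (cv2) and the standard library are available. Lean on these libraries where they do the work, as an engineer would, in place of code of your own. Each camera call takes 0.05 s, during which the arm holds its last target.

### The job

Take hold of the orange stopper and work it out of the cleaning pot by rocking it from side to side along its slot while pulling straight up; it is too tight to pull without rocking, and the pot must stay standing where it is on the table. Then put the stopper in the steel tray and let go. Leave the black stopper in the pot.

Things in the scene. Friction and masses are not known exactly. Their poses are not given: they have to be found in the camera images.
- orange_stopper: Orange stopper, 60 mm tall, 40 g, upright in one of the pot's two slots. Origin: centre of its underside, 40 mm above the table at the start; z up along it, x its thin, y its broad direction. Plug z 0-22 mm, 14 x 28 mm (x, y); collar z 22-27, 36 mm broad; flat grip tab z 27-60, 12 mm thick (x), 28 mm broad (y): pinch it across x from above at about z = 46, firmly (60 N or more).
- orange_stopper_mid (a point): The middle of the orange stopper, on its axis 30 mm above its underside; axes as the stopper's. While it is seated, the middle between the two lips that hold it lies on its axis 14 mm above its underside, 54 mm above the table. Rocking it about that point about 10 degrees either side of upright, raised about 3 mm in each stroke from side to side, frees it once it has risen 18 mm.
- pot: Blue pot, aluminium top; foot 80 x 150 mm (x, y), 58 mm tall, 1.3 kg, loose. Origin: centre of its underside; axes as the stoppers'. Two slots 19 x 56 mm (x, y), hollow below, centred at y = 36 and -36 mm. In each, two sprung lips at z = 54 mm grip the plug's narrow (y) sides: 15 to 25 N against a straight pull, which lifts the pot. They slip as the stopper turns about the x axis midway between them.
- black_stopper: The same stopper in black, in the pot's other slot; same origin and axes. Leave it.
- tray: Open steel tray, 100 x 130 mm (x, y), rim 18 mm high, walls and floor 3 mm thick, fixed to the table. Origin: centre of its underside, z up.
There are look-alikes about, which are no part of the job. What is meant by the black_stopper is not white, and is the smaller of those in its own colour.

How it is judged (in metres and radians):
On the way, in this order (a step that is already met when the one before it is completed fails the run):
1. the orange stopper is rocked: leaned by 4 degrees or more while its plug is still in the slot and the pot stands level (within 4 degrees) (angle between the z axis of orange_stopper and the z axis of pot, either way round above 0.07 rad and z of orange_stopper in the frame of pot below 0.052 m and angle between pot's own z axis and vertical below 0.07 rad), for 0.02 s.
2. the orange stopper is out of the slot, with the pot still on the table (z of orange_stopper in the frame of pot above 0.06 m and height (world z) of pot below 0.008 m), for 0.1 s.
At the end, for the whole second after the job is handed in: The orange stopper rests in the steel tray, its middle within the walls and less than 45 mm above the tray's underside; the pot stands upright (within 6 degrees) on the table, less than 50 mm from its start; the black stopper is still in its slot, raised less than 10 mm (x of orange_stopper_mid in the frame of tray between -0.046 and 0.046 m and y of orange_stopper_mid in the frame of tray between -0.06 and 0.06 m and z of orange_stopper_mid in the frame of tray below 0.045 m and linear speed of orange_stopper below 0.03 m/s and angle between pot's own z axis and vertical below 0.1 rad and height (world z) of pot below 0.008 m and z of black_stopper in the frame of pot below 0.05 m); the robot touches nothing.
It fails at once if the pot is lifted off the table (15 mm or more) or tipped by 15 degrees (height (world z) of pot above 0.015 m or angle between pot's own z axis and vertical above 0.26 rad).
It fails at once if the pot is pushed more than 50 mm away (distance of pot from where it was at the start of the episode above 0.05 m).
It fails at once if the black stopper is raised out of its seat by 10 mm or more (not (z of black_stopper in the frame of pot below 0.05 m)).
It also fails if it takes over 58 s, if anything falls off the work surface, if the arm or the gripper's body presses on something with over 40 N, if the wrist force passes 120 N, or if a joint passes its speed limit or range.

## Working session

There is one attempt and no reset: what is moved stays moved. The work goes in short steps, Python scripts to look and compute and a tool call to move; the robot and the scene stay as the last step left them, time stands still between calls to the robot, and variables do not carry over. Pictures are saved under pics/ and viewed, and the job is handed in when it is done.

Besides the shell and the picture viewer there is one more tool, called after ">>>" by a JSON object that holds its "api" and its "payload", one argument or row to a line. send_rows: Moves the arm, as the interface text tells. Its arguments: {"type":"object","properties":{"plan":{"type":"array"}},"required":["plan"]}

```bash
ls; mkdir -p pics; python3 - <<'E'
from rig import bot, imaging, recognise, masks_of, mark_of
import cv2
s=bot.read_state(); print(s, bot.tip_extent)
for n in("scene","side","wrist"):
    c=imaging.capture(n); cv2.imwrite(f"pics/{n}0.png",c["img"])
    for t in("orange_stopper","black_stopper","pot","tray"):
        print(n,t,[(round(d["conf"],2),[round(float(v),3) for v in d["at"]]) for d in recognise(n,t)],[(round(d["conf"],2),[round(float(v),3) for v in d["at"]]) for d in mark_of(n,t)])
    print(bot.read_state()["time_s"])
E
```

```text
pics
{'time_s': 0.0, 'joint_positions': array([-8.31067467e+01,  3.02789840e+01,  8.21560301e+01,  3.77733591e-04,
        6.76889079e+01, -1.02259398e+01]), 'qvel': array([ 0.00750201, -0.09474821, -0.01504342,  0.00036438, -0.02124437,
       -0.00654235]), 'tau': array([ 3.62959790e-04, -4.40043640e+01, -1.76593351e+01,  6.32353686e-02,
        5.83069073e-02, -1.73220487e-04]), 'position': array([ 0.18393494, -0.59659757,  0.23857338]), 'tcp_rot': array([[ 9.55695251e-01,  2.94357814e-01, -2.53529605e-04],
       [ 2.94357665e-01, -9.55692917e-01,  2.14794397e-03],
       [ 3.89967645e-04, -2.12740823e-03, -9.99997661e-01]]), 'force': array([-0.66261594,  0.15927925,  0.95374098]), 'moment': array([-0.01771869,  0.00203328, -0.04275626]), 'opening': 1.0040940705516235} 0.017
scene orange_stopper [(0.51, [0.483, -0.186, 0.095])] [(0.61, [0.481, -0.202, 0.042])]
scene black_stopper [(0.78, [0.493, 0.071, 0.035])] [(0.78, [0.501, 0.067, -0.004])]
scene pot [] []
scene tray [(0.71, [0.665, -0.209, 0.004])] [(0.85, [0.668, -0.202, -0.001])]
0.45
side orange_stopper [(0.54, [0.485, -0.21, 0.087])] [(0.85, [0.484, -0.197, 0.039])]
side black_stopper [(0.85, [0.498, 0.063, 0.034]), (0.82, [0.488, -0.282, 0.087])] [(0.88, [0.486, -0.267, 0.033]), (0.88, [0.493, 0.068, 0.001])]
side pot [(0.62, [0.479, -0.268, 0.06])] [(0.94, [0.477, -0.233, 0.002])]
side tray [(0.94, [0.671, -0.203, -0.002])] [(0.84, [0.669, -0.198, -0.003])]
0.9
wrist orange_stopper [] []
wrist black_stopper [] []
wrist pot [] []
wrist tray [] []
1.35
```

View pics/scene0.png

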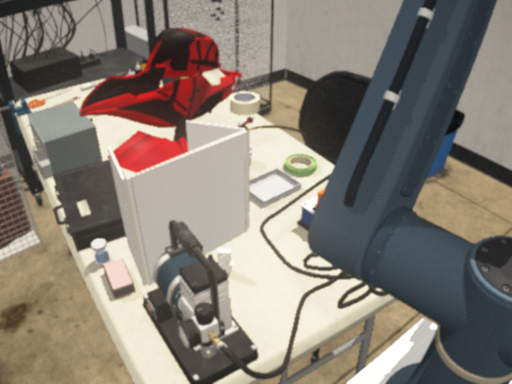

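View pics/side0.png

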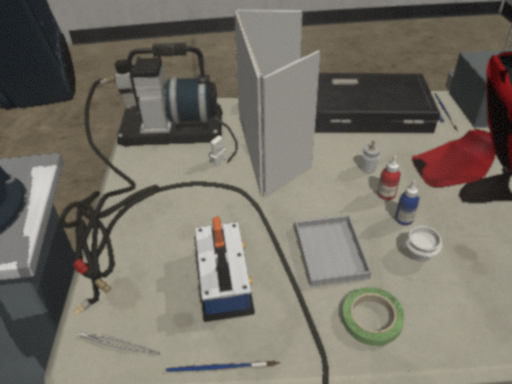

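View pics/wrist0.png

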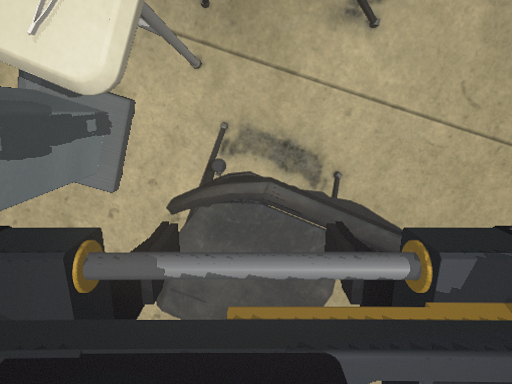

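```bash
python3 - <<'E'
from rig import bot, imaging
import cv2,numpy as np
np.set_printoptions(precision=3,suppress=True)
c=imaging.capture("wrist"); print(c["T_tool_cam"],c["mtx"],c["distortion"])
c=imaging.capture("side"); print(c["pose"],c["mtx"],c["distortion"])
cv2.imwrite("pics/side_crop.png",cv2.resize(c["img"][130:330,150:290],None,fx=4,fy=3.0*4/3)[:600*2][:800])
im=cv2.resize(c["img"][190:330,170:280],None,fx=4,fy=4); cv2.imwrite("pics/side_crop.png",im)
E
```

```text
[[-0.    -0.964 -0.267  0.072]
 [ 1.    -0.     0.     0.   ]
 [-0.    -0.267  0.964 -0.146]
 [ 0.     0.     0.     1.   ]] [[294.898   0.    251.772]
 [  0.    294.898 192.712]
 [  0.      0.      1.   ]] [0.015 0.    0.    0.    0.   ]
[[ 0.991 -0.104  0.086  0.49 ]
 [-0.133 -0.659  0.74  -0.704]
 [-0.02  -0.745 -0.667  0.639]
 [ 0.     0.     0.     1.   ]] [[474.108   0.    258.538]
 [  0.    474.108 177.546]
 [  0.      0.      1.   ]] [-0.075  0.     0.     0.     0.   ]
```

View pics/side_crop.png

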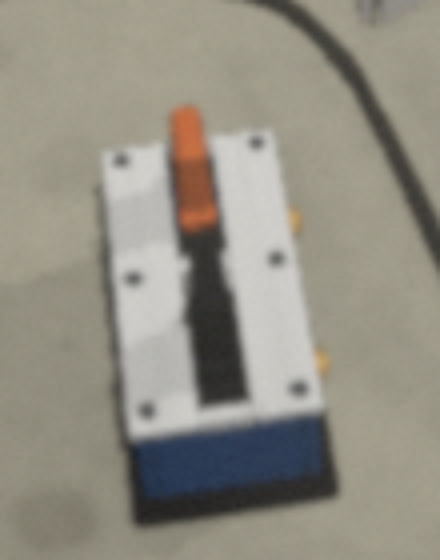

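>>> {"api": "send_rows", "payload": {
  "plan": [
    [[0.76,0.96,0.05,0.98,-1],[0.76,0.96,0.05,0.98,-1],[0.76,0.96,0.05,0.98,-1],[0.76,0.96,0.05,0.98,-1],[0.76,0.96,0.05,0.98,-1],[0.76,0.96,0.05,0.98,-1],[0.76,0.96,0.05,0.98,-1],[0.76,0.96,0.05,0.98,-1],[0.76,0.96,0.05,0.98,-1],[0.76,0.96,0.05,0.98,-1],[0.76,0.96,0.05,0.98,-1],[0.76,0.96,0.05,0.98,-1],[0.76,0.96,0.05,0.98,-1],[0,0,0,0,-1],[0,0,0,0,-1],[0,0,0,0,-1]]
  ]
}}

```text
time_s: 3.05
position: [0.48, -0.2235, 0.259]
tcp_rot: [[-0.001, 1.0, -0.0], [1.0, 0.001, -0.0], [-0.0, -0.0, -1.0]]
force: [0.6, -0.9, 0.0]
opening: 0.996
```

```bash
cat > h.py <<'E'
from rig import bot, imaging, recognise, masks_of, mark_of
import cv2,numpy as np,pickle
np.set_printoptions(precision=4,suppress=True)
def cap(n,tag):
    s=bot.read_state(); c=imaging.capture(n)
    if n=="wrist":
        T=np.eye(4);T[:3,:3]=s["tcp_rot"];T[:3,3]=s["position"]; P=T@c["T_tool_cam"]
    else: P=c["pose"]
    d=dict(img=c["img"],K=c["mtx"],D=np.array(c["distortion"]),P=P,s=s)
    cv2.imwrite(f"pics/{tag}.png",c["img"]); pickle.dump(d,open(f"pics/{tag}.pkl","wb")); return d
def ray(d,uv):
    p=cv2.undistortPoints(np.array([[uv]],float),d["K"],d["D"])[0,0]
    r=d["P"][:3,:3]@np.array([p[0],p[1],1]); return d["P"][:3,3],r
def atz(d,uv,z):
    o,r=ray(d,uv); return o+r*(z-o[2])/r[2]
def proj(d,X):
    W=np.linalg.inv(d["P"]); return cv2.projectPoints(np.array(X,float).reshape(-1,1,3),cv2.Rodrigues(W[:3,:3])[0],W[:3,3],d["K"],d["D"])[0][:,0]
def tri(obs):
    A=np.zeros((3,3));b=np.zeros(3)
    for d,uv in obs:
        o,r=ray(d,uv);r=r/np.linalg.norm(r);M=np.eye(3)-np.outer(r,r);A+=M;b+=M@o
    return np.linalg.solve(A,b)
E
python3 - <<'E'
from h import *
s=bot.read_state();print(s["position"],s["tcp_rot"],s["joint_positions"],s["time_s"])
d=cap("wrist","w1")
cv2.imwrite("pics/w1b.png",cv2.resize(d["img"],None,fx=1.5,fy=1.5))
for t in("orange_stopper","black_stopper","pot","orange_stopper_mid"):
    print(t,[(round(k["conf"],2),np.array(k["at"])) for k in mark_of("wrist",t)])
E
```

```text
[ 0.48   -0.2235  0.259 ] [[-0.001   1.     -0.0004]
 [ 1.      0.001  -0.0003]
 [-0.0003 -0.0004 -1.    ]] [-37.0518  21.4858  94.4414  -0.0295  64.0793 -37.0957] 3.05
orange_stopper [(0.88, array([ 0.4823, -0.194 ,  0.0402]))]
black_stopper [(0.62, array([ 0.4841, -0.2714,  0.0395]))]
pot [(0.96, array([ 0.4798, -0.2371,  0.0021]))]
orange_stopper_mid [(0.67, array([ 0.4855, -0.1976,  0.0726]))]
```

View pics/w1b.png

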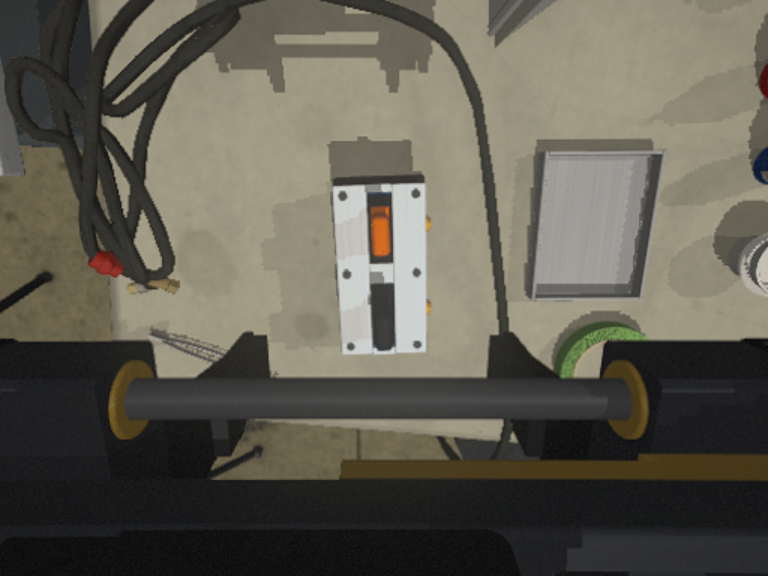

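```bash
python3 - <<'E'
from h import *
d=pickle.load(open("pics/w1.pkl","rb"))
for z,L in((.058,[(222,123.5),(283,122),(284.5,234.5),(228,236)]),(.1,[(247.5,138),(260,138),(258.5,170),(249,170)])):
    for p in L: print(z,p,atz(d,p,z))
cv2.imwrite("pics/w1c.png",cv2.resize(d["img"][110:245,210:300],None,fx=4.4,fy=4.4,interpolation=cv2.INTER_CUBIC))
d=pickle.load(open("pics/w1.pkl","rb"))
def overlay():
    pass
E
```

```text
0.058 (222, 123.5) [ 0.4452 -0.165   0.058 ]
0.058 (283, 122) [ 0.515  -0.1632  0.058 ]
0.058 (284.5, 234.5) [ 0.521  -0.3021  0.058 ]
0.058 (228, 236) [ 0.4492 -0.3043  0.058 ]
0.1 (247.5, 138) [ 0.475  -0.1776  0.1   ]
0.1 (260, 138) [ 0.4877 -0.1776  0.1   ]
0.1 (258.5, 170) [ 0.4864 -0.2107  0.1   ]
0.1 (249, 170) [ 0.4764 -0.2107  0.1   ]
```

View pics/w1c.png

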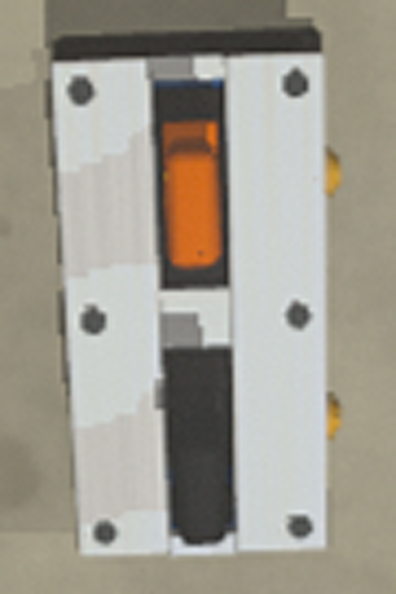

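>>> {"api": "send_rows", "payload": {
  "plan": [
    [[0.05,0.43,-0.8,0.3,-1],[0,0.43,-0.8,0,-1],[0,0,-0.8,0,-1],[0,0,-0.6,0,-1],[0,0,0,0,-1],[0,0,0,0,-1]]
  ]
}}

```text
time_s: 3.9
position: [0.4819, -0.1975, 0.1692]
tcp_rot: [[-0.031, 1.0, -0.0], [1.0, 0.031, 0.0], [0.0, -0.0, -1.0]]
force: [-0.2, -0.6, -0.3]
opening: 1.001
```

```bash
python3 - <<'E'
from h import *
d=cap("wrist","w2"); s=cap("side","s2")
cv2.imwrite("pics/w2b.png",cv2.resize(d["img"],None,fx=1.5,fy=1.5))
cv2.imwrite("pics/s2b.png",cv2.resize(s["img"][190:330,170:280],None,fx=4,fy=4))
print(proj(d,[[.4815,-.1977,.1]])*1.5)
E
```

```text
[[378.0074 313.7322]]
```

View pics/w2b.png

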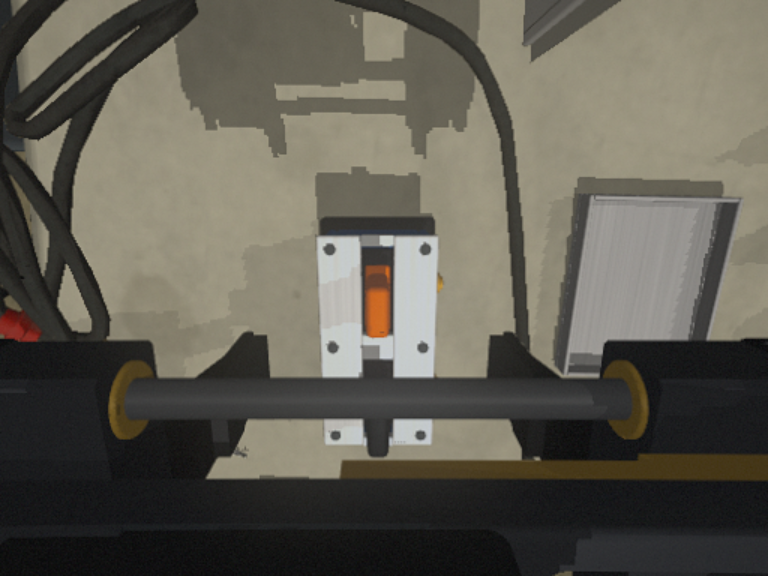

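View pics/s2b.png

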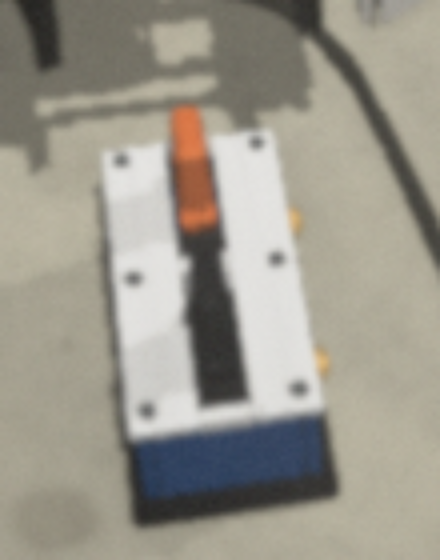

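```bash
python3 - <<'E'
from h import *
a,b,s=[pickle.load(open(f"pics/{t}.pkl","rb")) for t in("w1","w2","s2")]
for o in([(a,(253.9,158)),(b,(252,206.5))],[(a,(253.9,158)),(s,(217.5,223))],[(a,(253.9,158)),(b,(252,206.5)),(s,(217.5,223))]): print(tri(o))
L=[(318,236),(438,235),(432,444),(326,444)]
for p in L: print(atz(b,(p[0]/1.5,p[1]/1.5),.058))
E
```

```text
[ 0.4816 -0.2003  0.0854]
[ 0.4823 -0.1984  0.0976]
[ 0.4821 -0.1976  0.0964]
[ 0.4455 -0.1652  0.058 ]
[ 0.5154 -0.1625  0.058 ]
[ 0.5208 -0.3021  0.058 ]
[ 0.4502 -0.3043  0.058 ]
```

>>> {"api": "send_rows", "payload": {
  "plan": [
    [[0,0,-0.7,0,-1],[0,0,-0.7,0,-1],[0,0,-0.7,0,-1],[0,0,-0.6,0,-1],[0,0,0,0,-1],[0,0,0,0,-1]]
  ]
}}

```text
time_s: 4.6
position: [0.4825, -0.1975, 0.0889]
tcp_rot: [[-0.032, 0.999, 0.001], [0.999, 0.032, -0.001], [-0.001, 0.001, -1.0]]
force: [-0.2, -0.5, 0.8]
opening: 1.002
```

>>> {"api": "send_rows", "payload": {
  "plan": [
    [[0,0,0,0,1],[0,0,0,0,1],[0,0,0,0,1],[0,0,0,0,1],[0,0,0,0,1],[0,0,0,0,1],[0,0,0,0,1],[0,0,0,0,1],[0,0,0,0,1],[0,0,0,0,1]]
  ]
}}

```text
time_s: 5.6
position: [0.4819, -0.1971, 0.088]
tcp_rot: [[-0.032, 0.999, -0.0], [0.999, 0.032, 0.0], [0.0, -0.0, -1.0]]
force: [-0.5, -0.0, -0.2]
opening: 0.172
```

```bash
python3 - <<'E'
from h import *
s=cap("side","s3"); d=cap("wrist","w3")
st=bot.read_state(); print(st["force"],st["moment"],st["time_s"])
cv2.imwrite("pics/s3b.png",cv2.resize(s["img"][150:330,130:300],None,fx=3.3,fy=3.3))
cv2.imwrite("pics/w3b.png",d["img"])
E
```

```text
[ 0.7947  0.694  -2.1075] [-0.0371 -0.1231  0.0281] 5.7
```

View pics/s3b.png

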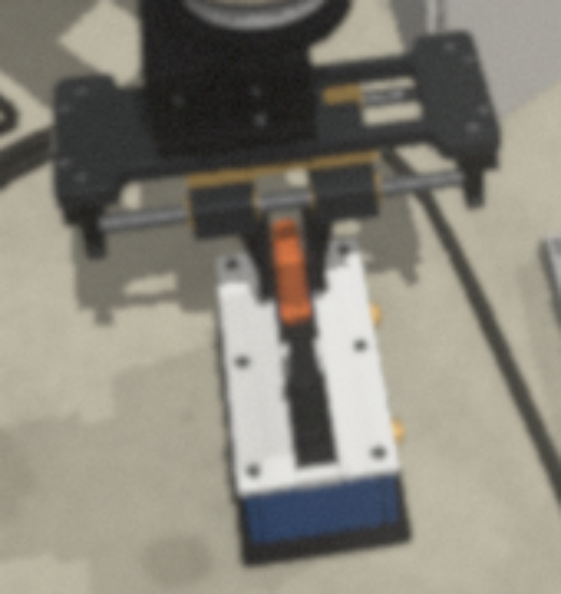

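View pics/w3b.png

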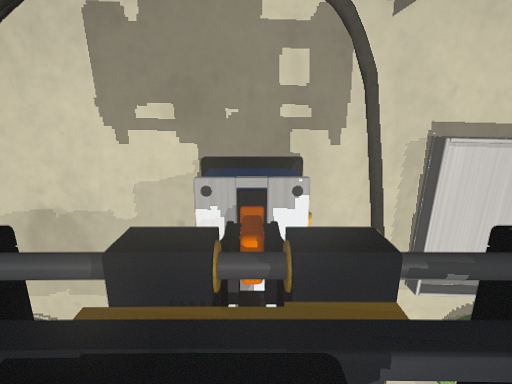

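>>> {"api": "send_rows", "payload": {
  "plan": [
    [[0,0,0,0,1],[0,0,0,0,1],[0,0,0,0,1],[0,0,0,0,1]]
  ]
}}

```text
time_s: 6.1
position: [0.4819, -0.1971, 0.0879]
tcp_rot: [[-0.032, 0.999, -0.0], [0.999, 0.032, 0.0], [0.0, -0.0, -1.0]]
force: [-0.4, 0.2, -1.6]
opening: 0.137
```

>>> {"api": "send_rows", "payload": {
  "plan": [
    [[0,0.07,0,0,1],[0,0.07,0,0,1],[0,0,0,0,1]]
  ]
}}

```text
time_s: 6.4
position: [0.4823, -0.194, 0.088]
tcp_rot: [[-0.033, 0.999, 0.001], [0.999, 0.033, -0.002], [-0.002, 0.001, -1.0]]
force: [-1.1, -4.1, -5.7]
opening: 0.13
```

```bash
python3 - <<'E'
from h import *
s=cap("side","s4"); d=cap("wrist","w4")
st=bot.read_state(); print(st["position"],st["force"],st["moment"],st["time_s"],st["opening"])
cv2.imwrite("pics/s4b.png",cv2.resize(s["img"][150:330,130:300],None,fx=3.3,fy=3.3))
for n in "sw":
    a=pickle.load(open(f"pics/{n}3.pkl","rb"))["img"]; b=pickle.load(open(f"pics/{n}4.pkl","rb"))["img"]
    print(n,np.abs(a.astype(int)-b).mean())
E
```

```text
[ 0.4823 -0.1939  0.088 ] [-0.9237 -5.4104 -5.318 ] [-1.034   0.0239 -0.0398] 6.5 0.13585286870671007
s 2.7775709364149304
w 4.23221672905816
```

View pics/s4b.png

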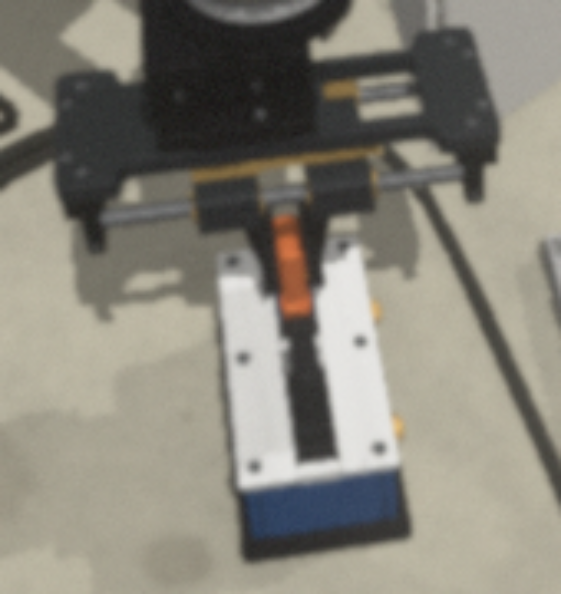

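View pics/w4.png

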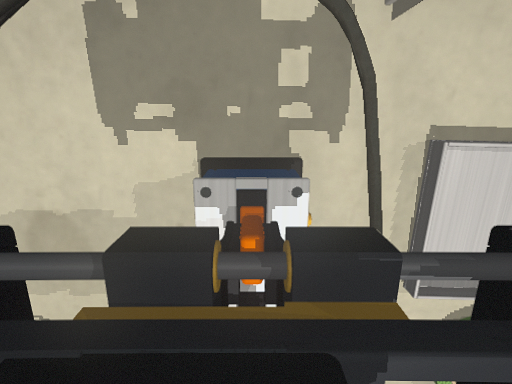

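>>> {"api": "send_rows", "payload": {
  "plan": [
    [[0,0,0,0,0.3],[0,0,0,0,0.3],[0,0,0,0,0.3],[0,0,0.32,0,0.3],[0,0,0.32,0,0.3],[0,0,0,0,1],[0,0,0,0,1],[0,0,0,0,1],[0,0,0,0,1],[0,0,0,0,1],[0,0,0,0,1]]
  ]
}}

```text
time_s: 7.6
position: [0.4819, -0.1928, 0.1073]
tcp_rot: [[-0.032, 0.999, 0.0], [0.999, 0.032, 0.0], [0.0, 0.0, -1.0]]
force: [1.0, -0.0, 2.7]
opening: 0.134
```

```bash
cat >> h.py <<'E'
def look(k):
    s=cap("side",f"s{k}"); d=cap("wrist",f"w{k}")
    st=bot.read_state(); print(st["position"],st["force"],st["moment"],st["time_s"],st["opening"])
    a=cv2.resize(s["img"][170:330,150:290],None,fx=3.4,fy=3.4,interpolation=cv2.INTER_CUBIC)
    b=cv2.resize(d["img"][120:310,170:330],None,fx=2,fy=2,interpolation=cv2.INTER_CUBIC)
    o=np.zeros((544,800,3),np.uint8); o[:a.shape[0],:a.shape[1]]=a; o[:b.shape[0],480:800]=b
    cv2.imwrite(f"pics/c{k}.png",o)
E
python3 -c "
from h import *
look(5)"
```

```text
[ 0.4819 -0.1929  0.1072] [0.9503 0.6934 2.6001] [ 0.0997 -0.094  -0.0349] 7.7 0.13920987606233406
```

View pics/c5.png

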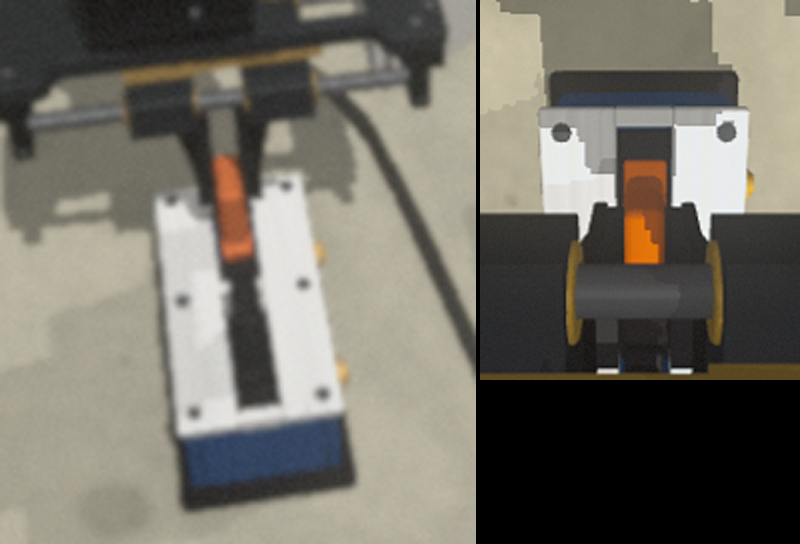

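>>> {"api": "send_rows", "payload": {
  "plan": [
    [[0,0.2,0,0,1],[0,-0.4,0,0,1],[0,0.4,0,0,1],[0,-0.4,0,0,1],[0,0.4,0,0,1]]
  ]
}}

```text
time_s: 8.2
position: [0.4827, -0.1896, 0.1074]
tcp_rot: [[-0.033, 0.999, 0.002], [0.999, 0.033, -0.004], [-0.004, 0.002, -1.0]]
force: [-2.5, -10.6, 0.8]
opening: 0.132
```

```bash
python3 -c "
from h import *
look(6)"
```

```text
[ 0.4827 -0.1882  0.1076] [-0.9615 -4.5757  1.83  ] [-1.0852  0.0846 -0.0144] 8.3 0.1306940363953855
```

View pics/c6.png

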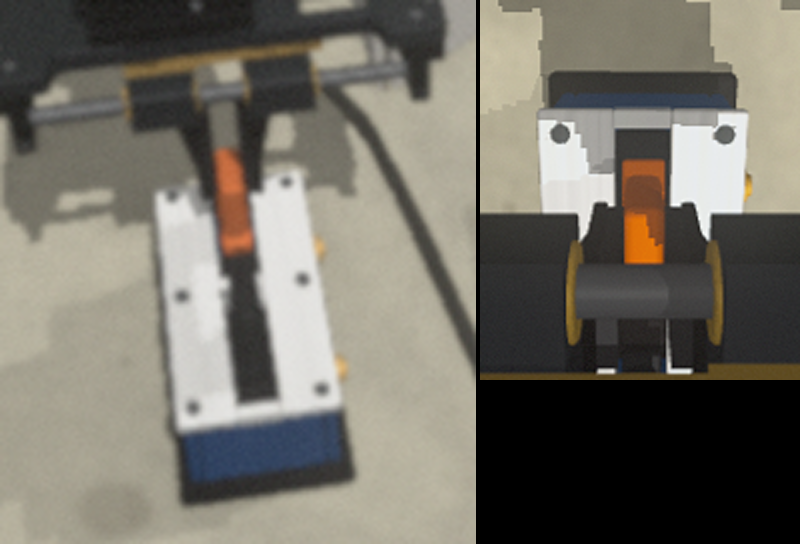

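>>> {"api": "send_rows", "payload": {
  "plan": [
    [[0,0,0,0,0.3],[0,0,0,0,0.3],[0,0,0,0,0.3],[0,0,0.5,0,0.3],[0,0,0.5,0,1],[0,0,0,-1,1],[0,-0.1,0,-1,1],[0,-0.1,0,-1,1],[0,-0.1,0,-1,1],[0,-0.1,0,-1,1],[0,-0.1,0,-1,1],[0,-0.1,0,-1,1],[0,-0.1,0,-1,1],[0,-0.1,0,-1,1],[0,-0.1,0,-1,1],[0,-0.1,0,-1,1],[0,-0.1,0,-1,1],[0,-0.1,0,-1,1],[0,0,0,-1,1],[0,0,0,-1,1]]
  ]
}}

```text
time_s: 10.3
position: [0.4816, -0.2225, 0.1369]
tcp_rot: [[0.995, 0.098, -0.001], [0.098, -0.995, 0.001], [-0.001, -0.001, -1.0]]
force: [-0.1, -0.4, -0.3]
opening: 0.004
```

>>> {"api": "send_rows", "payload": {
  "plan": [
    [[0,0,0,-0.7,1],[0,0,0,0,1],[0,0,0,0,1]]
  ]
}}

```text
time_s: 10.6
position: [0.4817, -0.2225, 0.137]
tcp_rot: [[0.999, 0.034, -0.001], [0.034, -0.999, 0.001], [-0.001, -0.001, -1.0]]
force: [0.0, -0.6, -0.3]
opening: 0.007
```

```bash
python3 -c "
from h import *
look(7)
d=pickle.load(open('pics/w7.pkl','rb'))
cv2.imwrite('pics/w7b.png',cv2.resize(d['img'],None,fx=1.5,fy=1.5))
"
```

```text
[ 0.4818 -0.2226  0.1371] [ 0.0755  0.0429 -0.2587] [-0.0178  0.0344  0.0219] 10.7 0.0069999282589011495
```

View pics/c7.png

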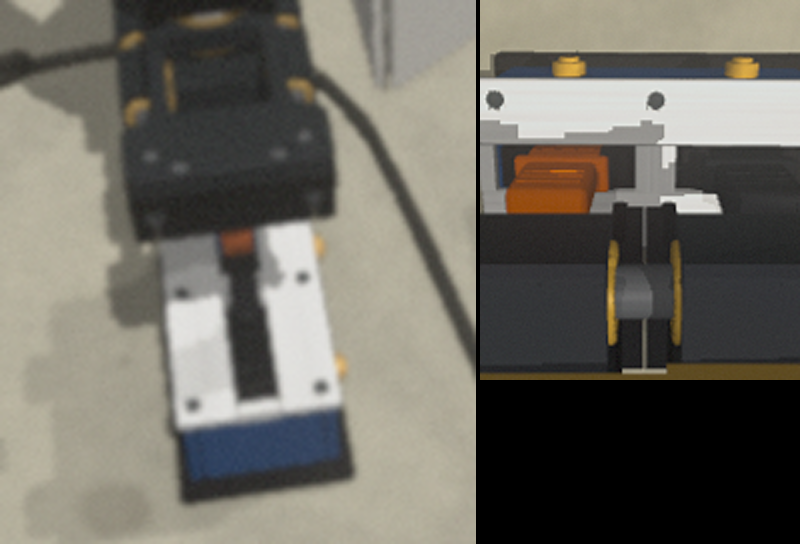

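View pics/w7b.png

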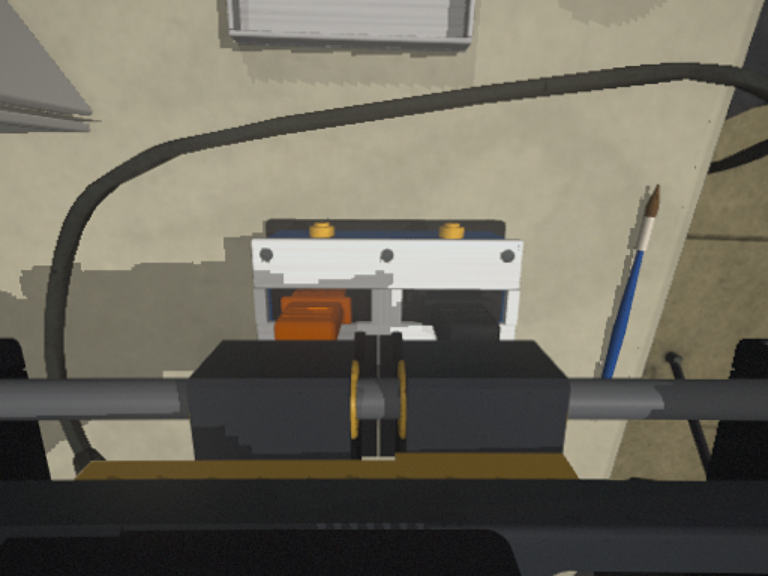

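```bash
python3 -c "
from h import *
d=pickle.load(open('pics/w7.pkl','rb'))
for p in [(266,255),(387,255),(508,255)]: print(atz(d,(p[0]/1.5,p[1]/1.5),.058))
for p in [(278,319),(338,319),(438,319),(497,319)]: print('tab',atz(d,(p[0]/1.5,p[1]/1.5),.1))
for p in [(357,345),(402,345)]: print('tip',atz(d,(p[0]/1.5,p[1]/1.5),.137-.017))
"
```

```text
[ 0.5081 -0.1645  0.058 ]
[ 0.5103 -0.2269  0.058 ]
[ 0.5123 -0.2893  0.058 ]
tab [ 0.4884 -0.1793  0.1   ]
tab [ 0.4893 -0.2055  0.1   ]
tab [ 0.4908 -0.2491  0.1   ]
tab [ 0.4917 -0.2749  0.1   ]
tip [ 0.4858 -0.2148  0.12  ]
tip [ 0.4864 -0.2326  0.12  ]
```

>>> {"api": "send_rows", "payload": {
  "plan": [
    [[0,-0.16,0,0,1],[0,0,-0.5,0,1],[0,0,-0.5,0,1],[0,0,-0.07,0,1],[0,0,0,0,0.6],[0,0,0,0,0.5],[0,0,0,0,0.4],[0,0,0,0,0.3],[0,0,0,0,0.3],[0,0,0,0,0.22],[0,0,0,0,0.22],[0,0,0,0,0.22]]
  ]
}}

```text
time_s: 11.9
position: [0.4822, -0.2275, 0.1063]
tcp_rot: [[0.999, 0.033, 0.001], [0.033, -0.999, -0.0], [0.001, 0.0, -1.0]]
force: [-0.6, 2.1, 8.6]
opening: 0.381
```

```bash
python3 -c "
from h import *
look(8)
d=pickle.load(open('pics/w8.pkl','rb'))
cv2.imwrite('pics/w8b.png',cv2.resize(d['img'],None,fx=1.5,fy=1.5))
"
```

```text
[ 0.4822 -0.2275  0.1063] [-1.0555  3.3949  7.7658] [ 0.3823  0.1772 -0.0041] 12.0 0.38584162998292243
```

View pics/w8b.png

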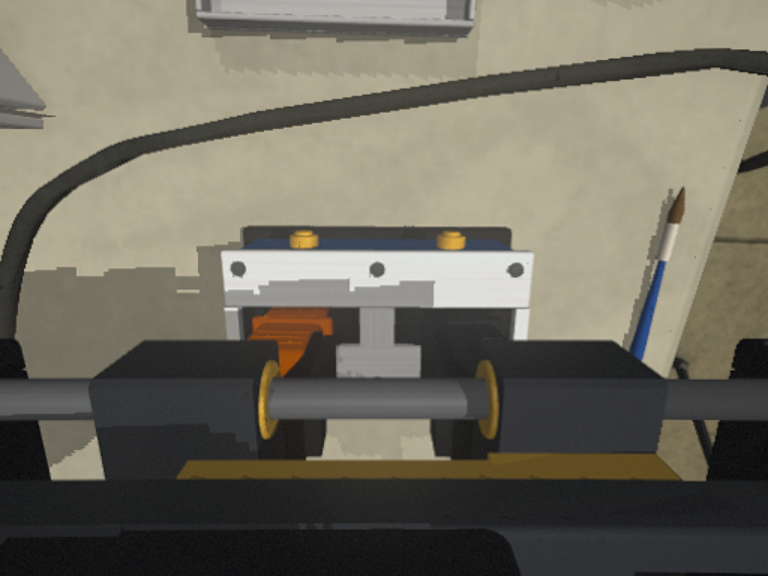

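```bash
python3 -c "
from h import *
d=pickle.load(open('pics/w8.pkl','rb'))
cv2.imwrite('pics/w8c.png',cv2.resize(d['img'][160:260,145:365],None,fx=3.6,fy=3.6,interpolation=cv2.INTER_CUBIC)*1)
g=d['img'][160:260,145:365].astype(float); cv2.imwrite('pics/w8d.png',cv2.resize(np.clip(g*3,0,255).astype(np.uint8),None,fx=3.6,fy=3.6,interpolation=cv2.INTER_CUBIC))
"
```

```text
(no output)
```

View pics/w8d.png

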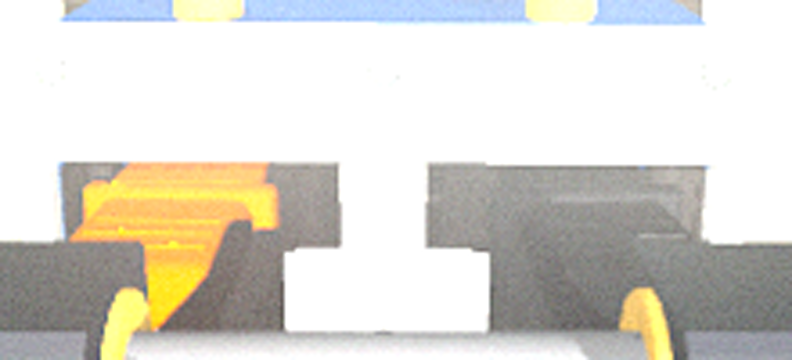

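>>> {"api": "send_rows", "payload": {
  "plan": [
    [[0,0,0,0,0.17],[0,0,0,0,0.12],[0,0,0,0,0.12],[0,0,0,0,0.12]]
  ]
}}

```text
time_s: 12.4
position: [0.4826, -0.2283, 0.107]
tcp_rot: [[0.999, 0.033, 0.002], [0.033, -0.999, -0.002], [0.002, 0.002, -1.0]]
force: [-2.1, 0.8, 11.7]
opening: 0.433
```

```bash
python3 -c "
from h import *
look(9)
d=pickle.load(open('pics/w9.pkl','rb'))
g=d['img'][140:260,145:365].astype(float); cv2.imwrite('pics/w9d.png',cv2.resize(np.clip(g*2,0,255).astype(np.uint8),None,fx=3.6,fy=3.6,interpolation=cv2.INTER_CUBIC))
"
```

```text
[ 0.4826 -0.2283  0.107 ] [-1.5045  1.6697 12.6085] [0.2044 0.323  0.0367] 12.5 0.43929521287054885
```

View pics/w9d.png

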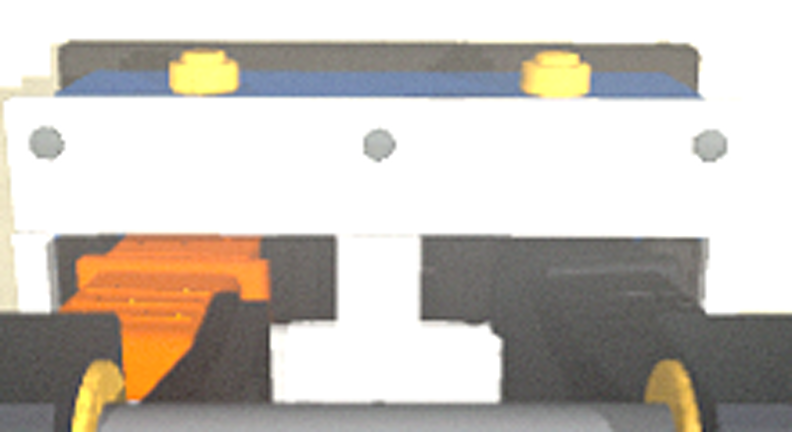

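View pics/c9.png

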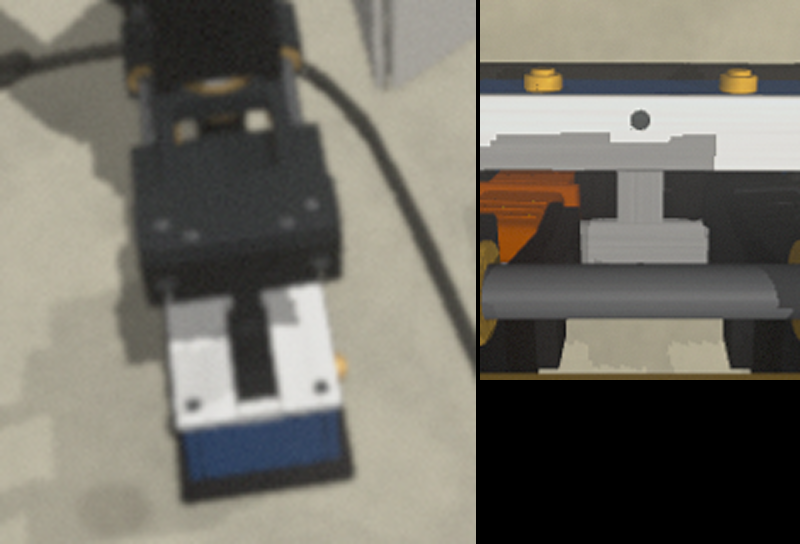

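>>> {"api": "send_rows", "payload": {
  "plan": [
    [[0,0,0,0,0.6],[0,0,0,0,0.8],[0,0,0.5,0,0.8],[0,0,0.6,0,0.8],[0,0,0,0,0.8],[0,0,0,0,0.8]]
  ]
}}

```text
time_s: 13.1
position: [0.4819, -0.2278, 0.138]
tcp_rot: [[0.999, 0.033, 0.0], [0.033, -0.999, -0.001], [0.0, 0.001, -1.0]]
force: [-0.3, 0.3, -0.7]
opening: 0.108
```

```bash
python3 -c "
from h import *
look(10)
d=pickle.load(open('pics/w10.pkl','rb'))
g=d['img'][120:260,145:365].astype(float); cv2.imwrite('pics/w10d.png',cv2.resize(np.clip(g*1.8,0,255).astype(np.uint8),None,fx=3.6,fy=3.6,interpolation=cv2.INTER_CUBIC))
"
```

```text
[ 0.4814 -0.2274  0.1373] [ 0.3641 -0.4685  0.1497] [ 0.0369  0.0628 -0.0159] 13.2 0.1022910266163846
```

View pics/w10d.png

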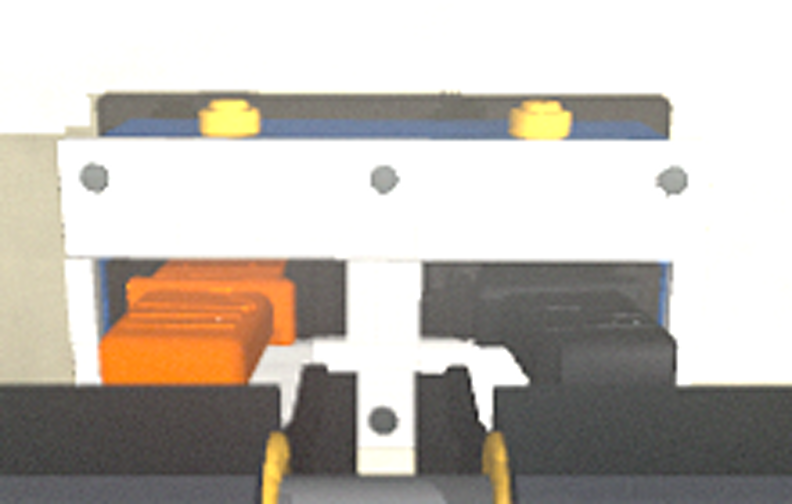

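View pics/c10.png

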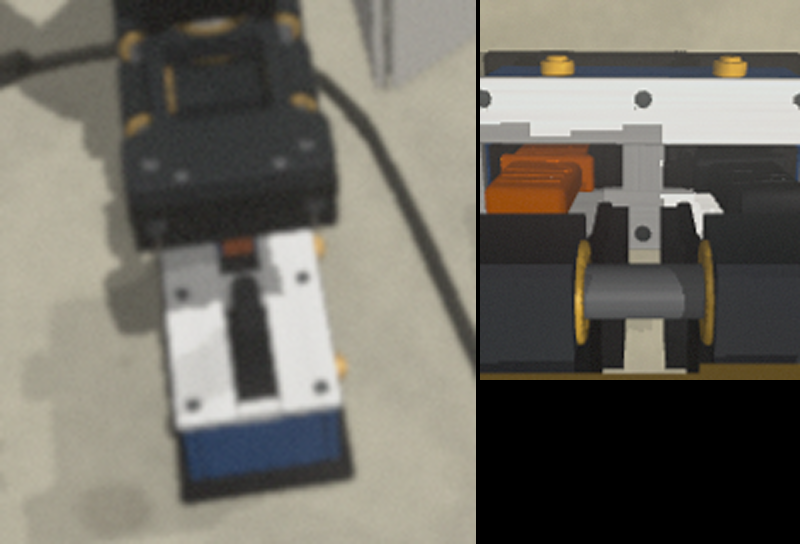

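```bash
python3 -c "
from h import *
d=pickle.load(open('pics/w10.pkl','rb'))
f=lambda x,y:(x/3.6+145,y/3.6+120)
for p in [(103,338),(262,338),(562,345),(675,338)]: print('tab',atz(d,f(*p),.1))
for p in [(95,178),(384,179),(673,180)]: print(atz(d,f(*p),.058))
"
```

```text
tab [ 0.4871 -0.1764  0.1   ]
tab [ 0.488  -0.2054  0.1   ]
tab [ 0.4885 -0.2603  0.1   ]
tab [ 0.4905 -0.2808  0.1   ]
[ 0.5082 -0.1648  0.058 ]
[ 0.51  -0.227  0.058]
[ 0.5118 -0.2892  0.058 ]
```

```bash
cat > ov.py <<'E'
from h import *
def box(x,y,z0,z1): return [[sx*x/2,sy*y/2,z] for z in(z0,z1) for sx,sy in((-1,-1),(1,-1),(1,1),(-1,1))]
E_=[(0,1),(1,2),(2,3),(3,0),(4,5),(5,6),(6,7),(7,4),(0,4),(1,5),(2,6),(3,7)]
def overlay(tag,c,leans,crop,fx,out,rise=0,yaw=0.033,gain=1.8):
    d=pickle.load(open(f'pics/{tag}.pkl','rb')); x0,y0,x1,y1=crop
    rows=[]
    for l in leans:
        im=cv2.resize(np.clip(d['img'][y0:y1,x0:x1]*gain,0,255).astype(np.uint8),None,fx=fx,fy=fx,interpolation=cv2.INTER_CUBIC)
        Rz=cv2.Rodrigues(np.array([0,0,yaw]))[0]; Rx=cv2.Rodrigues(np.array([np.deg2rad(l),0,0]))[0]
        for B,col in((box(14,36,22,27),(0,255,0)),(box(12,28,27,60),(255,0,255))):
            P=(np.array(B)-[0,0,14])@Rx.T/1000@Rz.T+[c[0],c[1],.054+rise]
            u=(proj(d,P)-[x0,y0])*fx
            for a,b in E_: cv2.line(im,tuple(np.int32(u[a])),tuple(np.int32(u[b])),col,1,cv2.LINE_AA)
        cv2.putText(im,str(l),(5,15),0,.5,(0,0,255),1); rows.append(im)
    cv2.imwrite(out,np.vstack(rows))
E
python3 -c "
from ov import *
overlay('w7',(.482,-.191),[0],(145,180,265,240),3,'pics/o7.png')
overlay('w9',(.482,-.191),[0,-5,-9],(145,180,265,240),3,'pics/o9.png')
overlay('w10',(.482,-.191),[0,-4,-8],(145,180,265,240),3,'pics/o10.png')
a=[cv2.imread('pics/o%d.png'%i) for i in (9,10)]
cv2.imwrite('pics/oo.png',np.hstack(a))
"
```

```text
(no output)
```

View pics/o7.png

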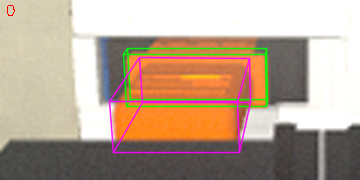

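View pics/oo.png

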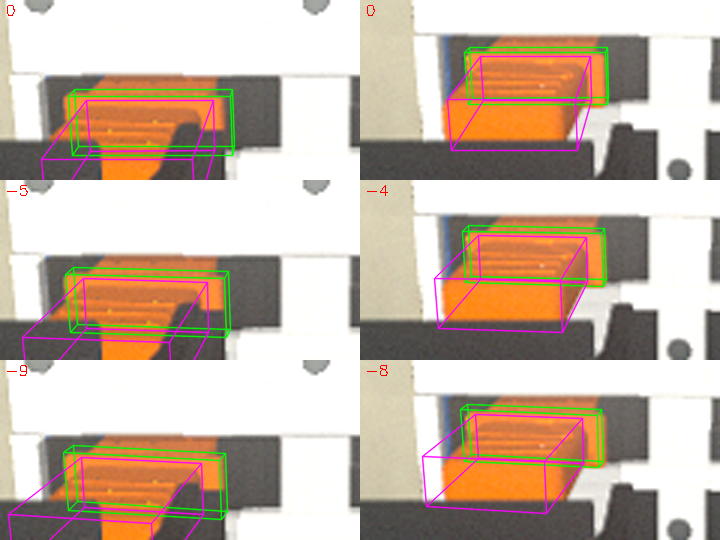

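```bash
python3 -c "
from h import *
o=[]
for k in (7,9,10):
    d=pickle.load(open('pics/w%d.pkl'%k,'rb'))
    im=cv2.resize(np.clip(d['img'][185:245,155:245]*1.6,0,255).astype(np.uint8),None,fx=8,fy=8,interpolation=cv2.INTER_CUBIC)
    cv2.imwrite('pics/z%d.png'%k,im)
"
```

```text
(no output)
```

View pics/z7.png

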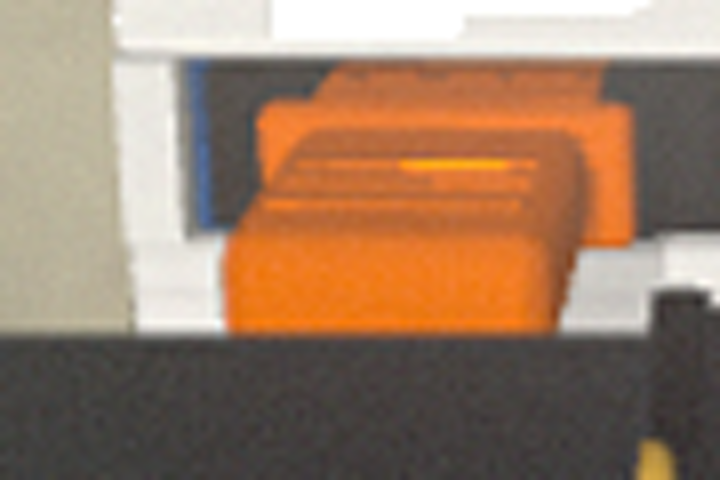

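View pics/z9.png

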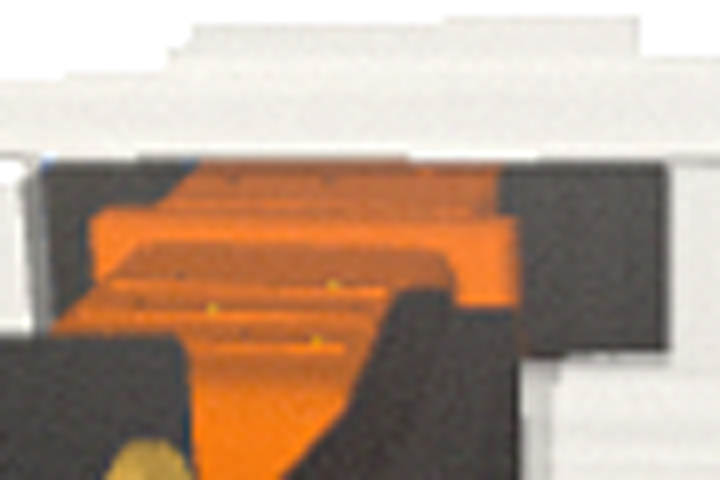

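View pics/z10.png

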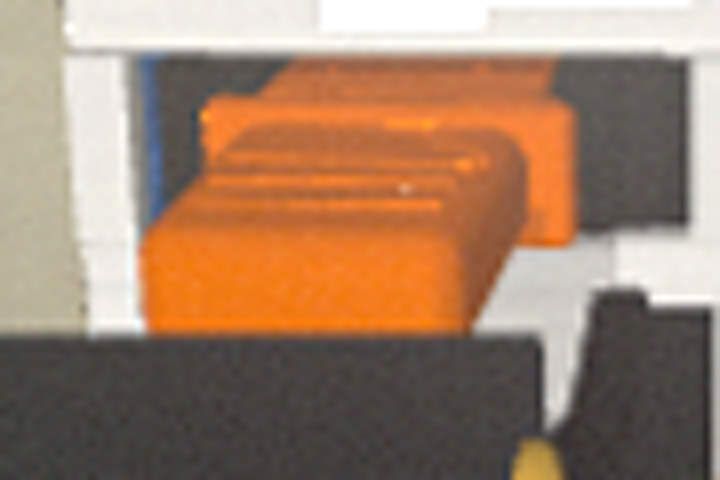

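```bash
cat > fit.py <<'E'
from h import *
from scipy.optimize import least_squares
def model(d,p,pts,x0=.4815,yaw=.034):
    y,r,l=p; Rz=cv2.Rodrigues(np.array([0,0,yaw]))[0]; Rx=cv2.Rodrigues(np.array([l,0,0]))[0]
    P=(np.array(pts,float)-[0,0,14])@Rx.T/1000@Rz.T+[x0,y,.054+r]
    return proj(d,P)
def fit(tag,pts,uv,crop=(155,185),fx=8,wx=None):
    d=pickle.load(open(f'pics/{tag}.pkl','rb')); uv=np.array(uv,float)/fx+crop
    w=np.ones_like(uv) if wx is None else np.array(wx,float)
    s=least_squares(lambda p:((model(d,p,pts)-uv)*w).ravel(),[-.19,0,0],x_scale=[.01,.01,.1])
    print(tag,'y %.4f rise %.4f lean %.1f deg'%(s.x[0],s.x[1],np.degrees(s.x[2])),'res',np.abs(s.fun).max())
E
python3 -c "
from fit import *
# features: collar ends upper(+x) face top edge: (x+7,y±18,z27); tab top (x+6,±14,60)
C=[(7,18,27),(7,-18,27),(7,18,22),(7,-18,22)]
T=[(6,14,60),(6,-14,60)]
fit('w7',[C[0],C[1],C[3]]+T,[(258,105),(634,105),(634,243),(228,232),(553,232)],wx=[(1,.3)]*5)
fit('w10',[C[0],C[1],C[3]]+T,[(203,98),(577,98),(577,243),(143,230),(467,230)],wx=[(1,.3)]*5)
"
```

```text
w7 y -0.1920 rise 0.0016 lean -0.3 deg res 5.355804939030304
w10 y -0.1921 rise 0.0021 lean -3.1 deg res 5.377190493584507
```

```bash
python3 -c "
from fit import *
def line(tag,collar,edge,rise=.0018):
    d=pickle.load(open(f'pics/{tag}.pkl','rb'))
    def f(p):
        m=model(d,(p[0],rise,p[1]),[(7,18,27),(7,-18,27),(6,14,27),(6,14,60)])
        m=(m-[155,185])*8
        r=[m[0,0]-collar[0],m[1,0]-collar[1]]
        for x,y in edge:
            t=(y-m[2,1])/(m[3,1]-m[2,1]); r.append(m[2,0]+t*(m[3,0]-m[2,0])-x)
        return r
    s=least_squares(f,[-.19,0],x_scale=[.01,.1]); print(tag,s.x[0],np.degrees(s.x[1]),np.array(s.fun))
line('w7',(258,634),[(290,155),(238,220)])
line('w10',(203,577),[(205,180),(155,225)])
line('w9',(90,520),[(110,275),(55,328)])
"
```

```text
w7 -0.19219593967732385 0.16226755331685475 [ 0.5322  4.962  -7.556   2.2021]
w10 -0.19198455958047841 -1.3135758898495808 [-0.1013  4.169  -8.4992  4.5685]
w9 -0.19091518133497454 -3.0725200055810133 [ 0.4219  2.5996 -4.504   1.5779]
```

>>> {"api": "send_rows", "payload": {
  "plan": [
    [[0,0,-0.5,0,0.8],[0,0,-0.5,0,0.8],[0,0,0,0,0.6],[0,0,0,0,0.4],[0,0,0,0,0.2],[0,0,0,0,0.1],[0,0,0,0,0.05],[0,0,0,0,0.0],[0,0,0,0,-0.02],[0,0,0,0,-0.02],[0,0,0,0,-0.02]]
  ]
}}

```text
time_s: 14.3
position: [0.4828, -0.2284, 0.1101]
tcp_rot: [[0.999, 0.033, 0.003], [0.033, -0.999, -0.002], [0.002, 0.002, -1.0]]
force: [-1.2, 0.8, 10.2]
opening: 0.501
```

```bash
python3 -c "
from h import *
look(11)
d=pickle.load(open('pics/w11.pkl','rb'))
im=cv2.resize(np.clip(d['img'][160:250,145:365]*1.6,0,255).astype(np.uint8),None,fx=3.6,fy=3.6,interpolation=cv2.INTER_CUBIC)
cv2.imwrite('pics/z11.png',im)
"
```

```text
[ 0.4828 -0.2284  0.1101] [-1.4712 -0.3881  9.1083] [0.1287 0.241  0.0351] 14.4 0.5059073353077871
```

View pics/z11.png

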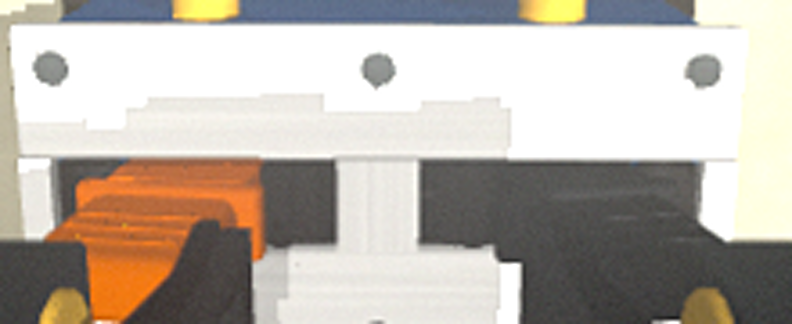

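View pics/c11.png

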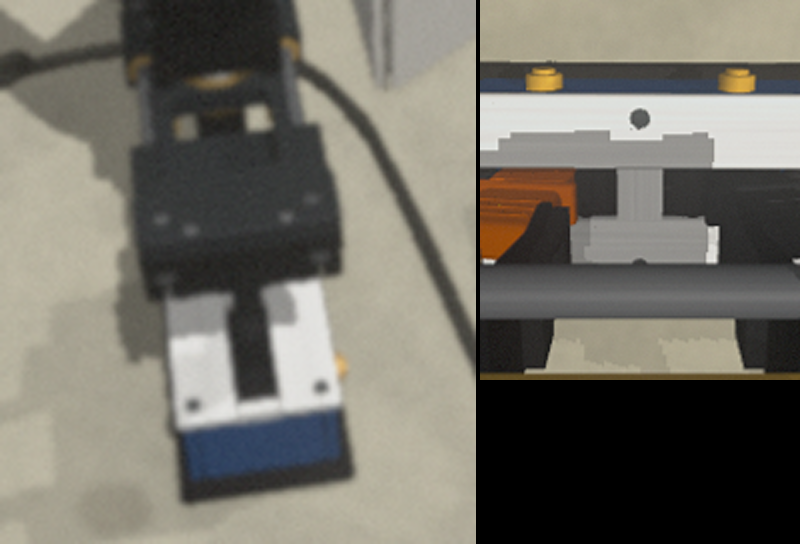

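>>> {"api": "send_rows", "payload": {
  "plan": [
    [[0,0,0,0,0.6],[0,0,0,0,0.8],[0,0,0.5,0,0.8],[0,0,0.6,0,0.8],[0,0.1,0,1,0.2],[0,0.1,0,1,0.2],[0,0.1,0,1,0.2],[0,0.1,0,1,0.2],[0,0.1,0,1,0.2],[0,0.1,0,1,0.2],[0,0.1,0,1,0.2],[0,0.1,0,1,0.2],[0,0.1,0,1,0.2],[0,0.1,0,1,0.2],[0,0.1,0,1,0.2],[0,0.1,0,1,0.2],[0,0.08,0,1,0.2],[0,0,0,1,0.2],[0,0,0,1,0.2],[0,0,0,0.7,0.2]]
  ]
}}

```text
time_s: 16.4
position: [0.4818, -0.1891, 0.1411]
tcp_rot: [[-0.035, 0.999, -0.0], [0.999, 0.035, 0.0], [0.0, -0.0, -1.0]]
force: [-0.2, -0.5, 0.7]
opening: 0.403
```

```bash
python3 -c "
from h import *
look(12)
"
```

```text
[ 0.4818 -0.1891  0.1411] [0.056  0.2264 0.5375] [-0.0607 -0.081   0.0278] 16.5 0.39964547449671434
```

View pics/c12.png

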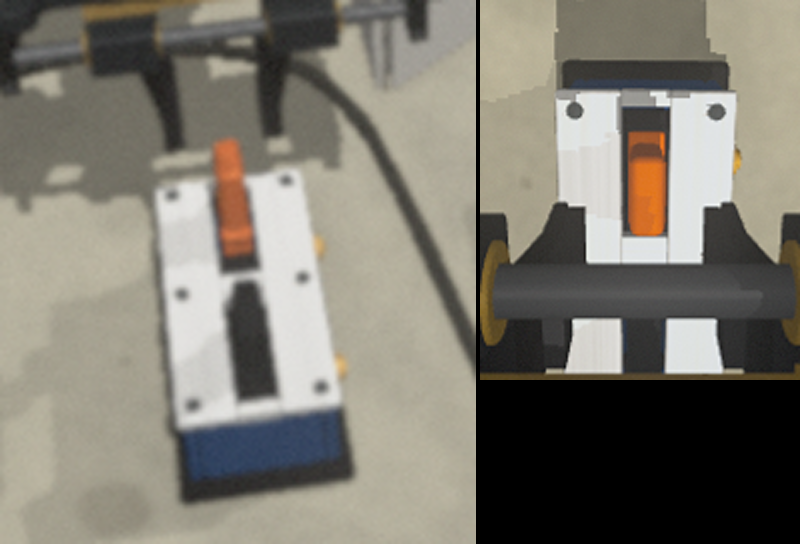

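>>> {"api": "send_rows", "payload": {
  "plan": [
    [[0,0,-0.6,0,0.2],[0,0,-0.6,0,0.2],[0,0,-0.58,0,0.2],[0,0,0,0,0.2],[0,0,0,0,1],[0,0,0,0,1],[0,0,0,0,1],[0,0,0,0,1],[0,0,0,0,1],[0,0,0,0,1],[0,0,0,0,1]]
  ]
}}

```text
time_s: 17.6
position: [0.4824, -0.1896, 0.0884]
tcp_rot: [[-0.032, 0.999, 0.001], [0.999, 0.032, -0.001], [-0.001, 0.001, -1.0]]
force: [-0.5, -0.0, 5.7]
opening: 0.133
```

>>> {"api": "send_rows", "payload": {
  "plan": [
    [[0,0,0.1,0,1],[0,0,0.1,0,1],[0,0,0,0,1]]
  ]
}}

```text
time_s: 17.9
position: [0.4808, -0.1886, 0.0928]
tcp_rot: [[-0.032, 0.999, -0.003], [0.999, 0.032, 0.002], [0.002, -0.003, -1.0]]
force: [0.2, -0.3, -10.4]
opening: 0.134
```

```bash
python3 -c "
from h import *
look(13)
"
```

```text
[ 0.4809 -0.1887  0.0929] [-0.0429 -1.5903 -9.6647] [-0.1293 -0.0116 -0.0493] 18.0 0.13559327581263625
```

View pics/c13.png

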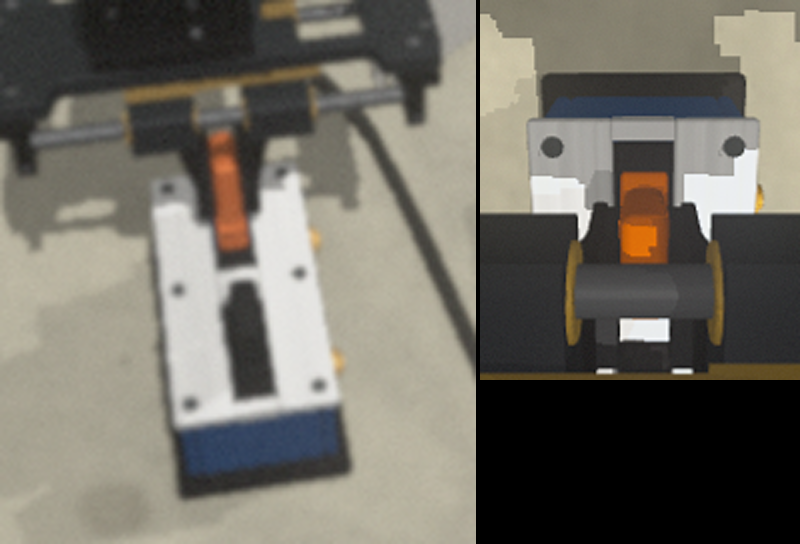

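>>> {"api": "send_rows", "payload": {
  "plan": [
    [[0,0,0.2,0,1],[0,0,-0.17,0,1],[0,0,-0.17,0,1],[0,0,0,0,1],[0,0,0.17,0,1],[0,0,0.17,0,1],[0,0,-0.16,0,1],[0,0,-0.16,0,1],[0,0,0,0,1]]
  ]
}}

```text
time_s: 18.9
position: [0.4818, -0.1889, 0.09]
tcp_rot: [[-0.032, 0.999, -0.0], [0.999, 0.032, 0.001], [0.001, -0.0, -1.0]]
force: [-0.1, 2.7, -6.3]
opening: 0.134
```

```bash
python3 -c "
from h import *
look(14)
"
```

```text
[ 0.4818 -0.189   0.0899] [ 0.0774  2.9212 -6.3305] [ 0.8219 -0.0861  0.0288] 19.0 0.1368545593219739
```

View pics/c14.png

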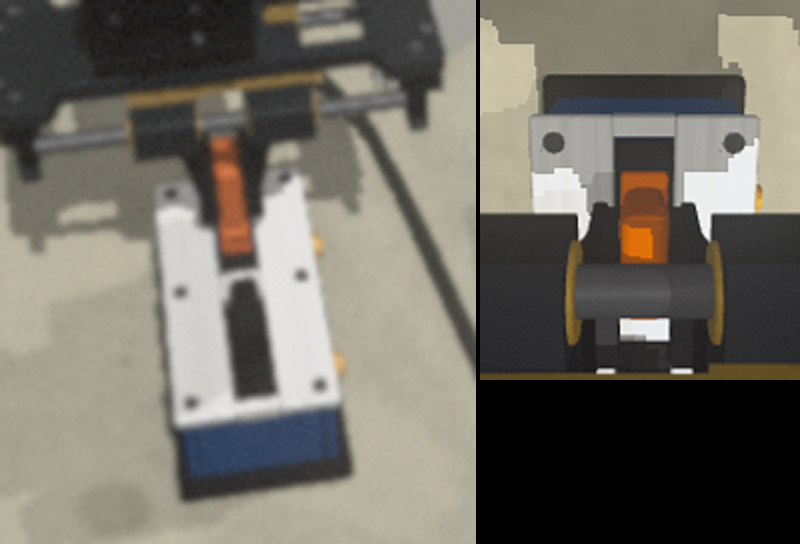

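>>> {"api": "send_rows", "payload": {
  "plan": [
    [[0,0,0.2,0,1],[0,0,0.15,0,1],[0,0,0.12,0,1],[0,0,0,0,1]]
  ]
}}

```text
time_s: 19.4
position: [0.4821, -0.1896, 0.1047]
tcp_rot: [[-0.032, 0.999, 0.001], [0.999, 0.032, -0.0], [-0.0, 0.001, -1.0]]
force: [1.2, 0.1, -12.1]
opening: 0.133
```

```bash
python3 -c "
from h import *
look(15)
"
```

```text
[ 0.482  -0.1894  0.1044] [  1.3052  -0.043  -11.1842] [ 0.1516 -0.2126 -0.0021] 19.5 0.13946731144740135
```

View pics/c15.png

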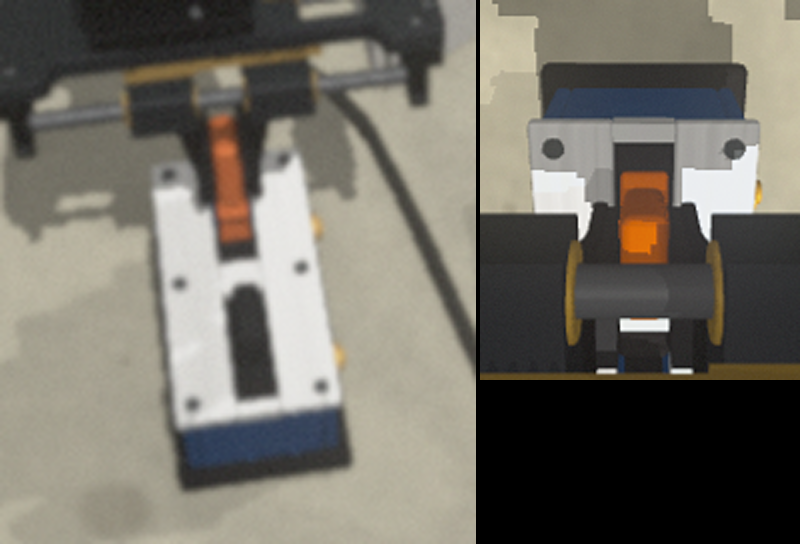

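>>> {"api": "send_rows", "payload": {
  "plan": [
    [[0,0,-0.2,0,1],[0,0,-0.2,0,1],[0,0,-0.12,0,1],[0,0,0,0,1]]
  ]
}}

```text
time_s: 19.9
position: [0.4818, -0.1885, 0.0891]
tcp_rot: [[-0.032, 0.999, -0.0], [0.999, 0.032, 0.001], [0.001, -0.0, -1.0]]
force: [-0.9, 4.2, -0.6]
opening: 0.132
```

```bash
python3 -c "
from h import *
look(16)
"
```

```text
[ 0.4818 -0.1886  0.0891] [-1.6831  4.4743  1.8657] [1.2057 0.0327 0.0052] 20.0 0.13979870035065245
```

View pics/c16.png

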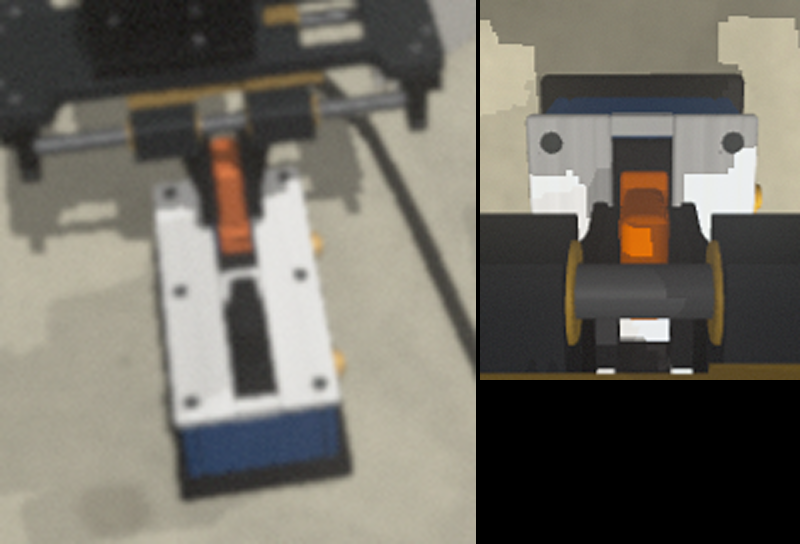

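>>> {"api": "send_rows", "payload": {
  "plan": [
    [[0,0,0.17,0,1],[0,0,0.17,0,1],[0,0,0.17,0,1],[0,0,-0.16,0,1],[0,0,-0.16,0,1],[0,0,-0.16,0,1],[0,0,0.16,0,1],[0,0,0.16,0,1],[0,0,0.16,0,1],[0,0,-0.16,0,1],[0,0,-0.16,0,1],[0,0,-0.15,0,1],[0,0,0,0,1]]
  ]
}}

```text
time_s: 21.3
position: [0.4816, -0.1888, 0.0897]
tcp_rot: [[-0.032, 0.999, -0.001], [0.999, 0.032, 0.001], [0.001, -0.001, -1.0]]
force: [-0.0, 3.3, -6.1]
opening: 0.13
```

```bash
python3 -c "
from h import *
look(17)
"
```

```text
[ 0.4817 -0.1888  0.0896] [ 0.2012  3.1687 -5.5327] [ 0.8112 -0.1094 -0.0131] 21.4 0.13551582004189341
```

View pics/c17.png

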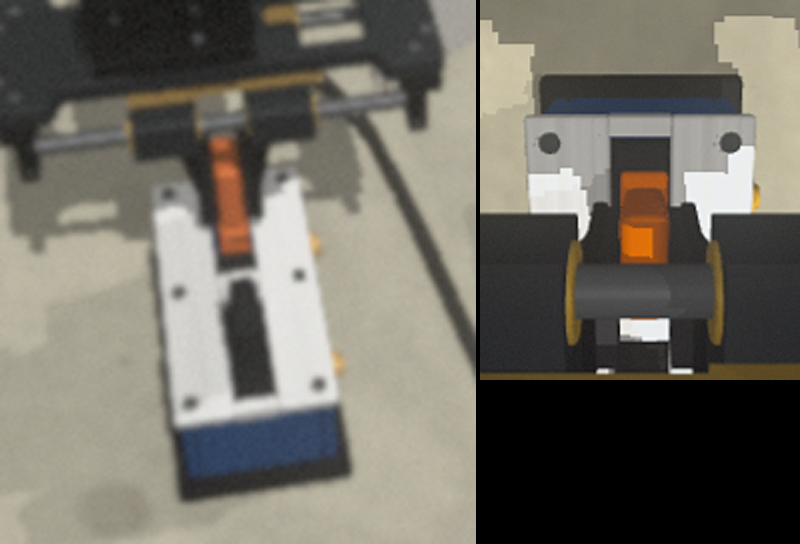

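```bash
python3 -c "
from h import *
o=[]
for k in (13,15,16,17):
    d=pickle.load(open('pics/s%d.pkl'%k,'rb'))
    e=pickle.load(open('pics/w%d.pkl'%k,'rb'))
    a=cv2.resize(np.clip(d['img'][200:262,195:245]*1.5,0,255).astype(np.uint8),(200,248),interpolation=cv2.INTER_CUBIC)
    b=cv2.resize(np.clip(e['img'][150:290,225:280]*1.5,0,255).astype(np.uint8),(200,345),interpolation=cv2.INTER_CUBIC)
    o.append(np.vstack([a,b]))
cv2.imwrite('pics/z17.png',np.hstack(o))
"
```

View pics/z17.png

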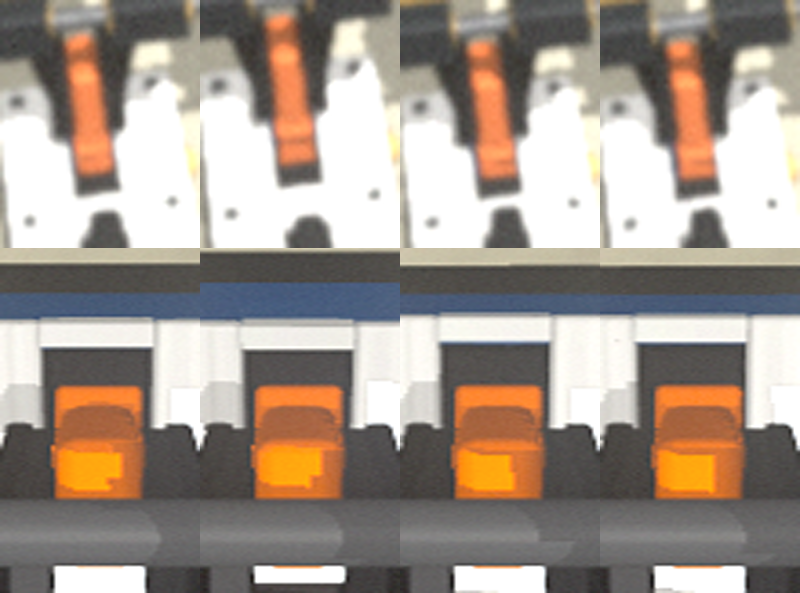

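```bash
cat > pot.py <<'E'
from h import *
from scipy.optimize import least_squares
S=np.array([[sx*.0285,y,.058] for y in(.0624,0,-.0624) for sx in(-1,1)])
def refine(d,uv,r=4):
    g=cv2.cvtColor(d['img'],cv2.COLOR_BGR2GRAY).astype(float); out=[]
    for u,v in uv:
        x0,y0=int(round(u)),int(round(v)); w=g[y0-r:y0+r+1,x0-r:x0+r+1]; 
        k=np.clip(np.percentile(w,75)-20-w,0,None); yy,xx=np.mgrid[-r:r+1,-r:r+1]
        k*=(xx**2+yy**2<=r*r)
        out.append((x0+(k*xx).sum()/k.sum(),y0+(k*yy).sum()/k.sum()))
    return np.array(out)
def potpose(tag,uv,hx=None):
    d=pickle.load(open(f'pics/{tag}.pkl','rb')); uv=np.array(uv)/3.4+[150,170]
    uv=refine(d,uv,3)
    def f(p,full=False):
        R=cv2.Rodrigues(np.array([0,0,p[3]]))[0]@cv2.Rodrigues(np.array([p[4],p[5],0]))[0]
        return (proj(d,S@R.T+p[:3])-uv).ravel()
    s=least_squares(f,[.483,-.227,0,.033,0,0],x_scale=[.01,.01,.01,.1,.1,.1])
    print(tag,'pos',s.x[:3],'yaw,tiltx,tilty deg',np.degrees(s.x[3:]),'res',np.abs(s.fun).max())
    return s.x
E
python3 -c "
from pot import *
potpose('s12',[(171,194),(286,180),(181,294),(302,277),(193,405),(321,387)])
potpose('s13',[(168,189),(281,172),(178,290),(299,272),(191,403),(319,384)])
potpose('s15',[(168,177),(283,160),(179,284),(301,267),(193,404),(321,386)])
potpose('s16',[(169,192),(284,176),(180,291),(300,274),(191,402),(320,383)])
potpose('s17',[(169,194),(281,178),(178,292),(299,275),(190,403),(318,384)])
"
```

```text
s12 pos [ 0.4823 -0.2163 -0.0118] yaw,tiltx,tilty deg [1.6676 1.146  0.6627] res 0.21534058648495602
s13 pos [ 0.4813 -0.2145 -0.0083] yaw,tiltx,tilty deg [2.0541 3.0223 0.202 ] res 0.13725106225660966
s15 pos [ 0.482  -0.2085 -0.0042] yaw,tiltx,tilty deg [1.9509 8.5219 0.3909] res 0.29206504415381573
s16 pos [ 0.4826 -0.2155 -0.0105] yaw,tiltx,tilty deg [ 1.7304  1.1017 -0.3765] res 0.24643777480912377
s17 pos [ 0.4819 -0.2151 -0.0112] yaw,tiltx,tilty deg [ 2.0098  1.3186 -0.4259] res 0.25233617614890136
```

>>> {"api": "send_rows", "payload": {
  "plan": [
    [[0,0,0.5,0,1],[0,0,0,0,1],[0,0,-0.16,0,1],[0,0,-0.16,0,1],[0,0,-0.16,0,1],[0,0,0.5,0,1],[0,0,0,0,1],[0,0,-0.16,0,1],[0,0,-0.16,0,1],[0,0,-0.16,0,1],[0,0,0,0,1]]
  ]
}}

```text
time_s: 22.5
position: [0.482, -0.1892, 0.0908]
tcp_rot: [[-0.032, 0.999, 0.0], [0.999, 0.032, -0.0], [-0.0, 0.0, -1.0]]
force: [-0.3, 3.7, -4.5]
opening: 0.137
```

```bash
python3 -c "
from h import *
look(18)
from pot import *
potpose('s18',[(169,194),(281,178),(178,292),(299,275),(190,403),(318,384)])
"
```

```text
[ 0.482  -0.1893  0.0907] [ 0.2434  3.8378 -4.5328] [ 0.9253 -0.1133  0.0535] 22.6 0.13760785978478046
s18 pos [ 0.4816 -0.215  -0.0116] yaw,tiltx,tilty deg [ 1.8971  1.3353 -0.1574] res 0.24774036310660108
```

View pics/c18.png

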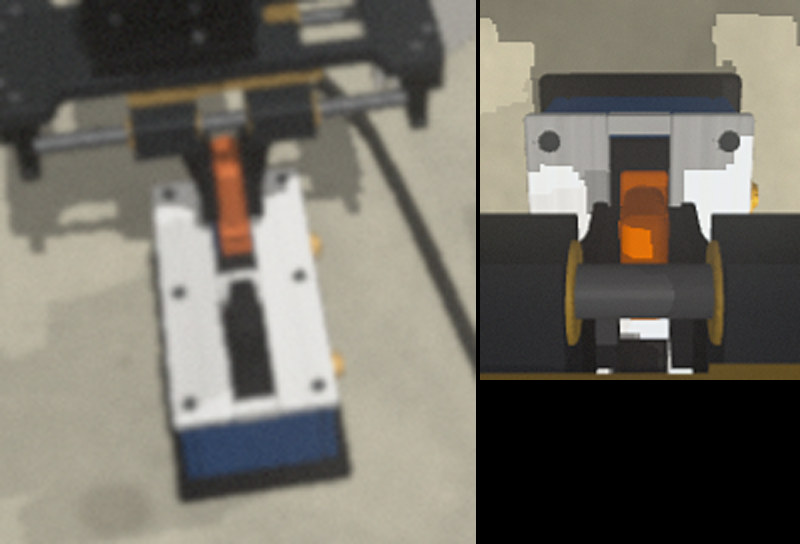

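>>> {"api": "send_rows", "payload": {
  "plan": [
    [[0,0,0.52,0,1],[0,0,0,0,1],[0,0,-0.25,0,1],[0,0,-0.25,0,1],[0,0,0.52,0,1],[0,0,0,0,1],[0,0,-0.25,0,1],[0,0,-0.25,0,1],[0,0,0.52,0,1],[0,0,0,0,1],[0,0,-0.25,0,1],[0,0,-0.25,0,1],[0,0,0.52,0,1],[0,0,0,0,1],[0,0,-0.25,0,1],[0,0,-0.25,0,1],[0,0,0,0,1]]
  ]
}}

```text
time_s: 24.3
position: [0.4819, -0.1891, 0.0924]
tcp_rot: [[-0.032, 0.999, -0.0], [0.999, 0.032, 0.0], [0.0, -0.0, -1.0]]
force: [0.7, 3.3, -8.8]
opening: 0.132
```

```bash
python3 -c "
from h import *
look(19)
from pot import *
potpose('s19',[(169,194),(281,178),(178,292),(299,275),(190,403),(318,384)])
"
```

```text
[ 0.4819 -0.1891  0.0925] [ 0.4027  2.89   -8.9151] [ 0.6445 -0.2273  0.0248] 24.4 0.13319991005587378
s19 pos [ 0.482  -0.2145 -0.0115] yaw,tiltx,tilty deg [ 1.7564  1.5437 -0.3703] res 0.24048198413453292
```

View pics/c19.png

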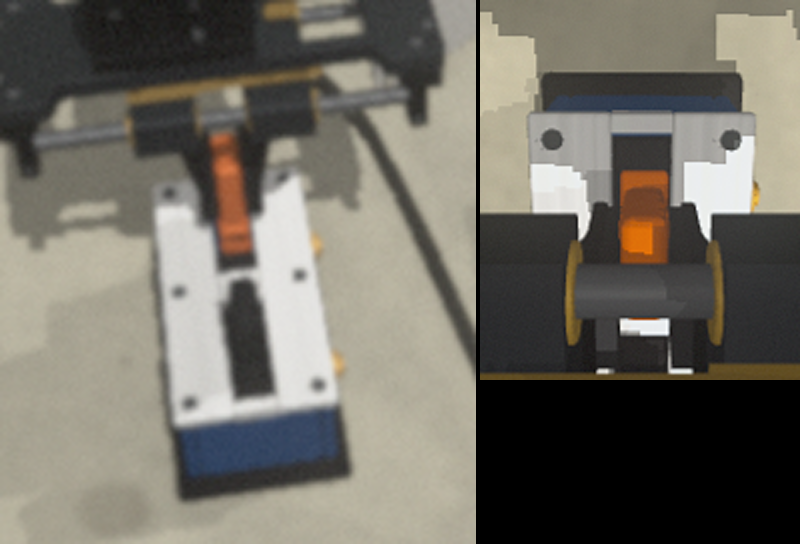

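>>> {"api": "send_rows", "payload": {
  "plan": [
    [[0,0,0.02,0.5,1],[0,0,0.03,-1,1],[0,0,0.03,1,1],[0,0,0.03,-1,1],[0,0,0.03,1,1],[0,0,0.03,-1,1],[0,0,0.03,1,1],[0,0,0.03,-0.5,1],[0,0,0,0,1]]
  ]
}}

```text
time_s: 25.3
position: [0.4824, -0.1906, 0.0998]
tcp_rot: [[-0.032, 0.999, 0.001], [0.999, 0.032, -0.002], [-0.002, 0.001, -1.0]]
force: [-0.3, -0.8, -11.1]
opening: 0.138
```

```bash
python3 -c "
from h import *
look(20)
from pot import *
potpose('s20',[(169,192),(281,176),(178,291),(299,273),(190,403),(318,384)])
"
```

```text
[ 0.4821 -0.1903  0.0999] [ -0.1863  -2.2718 -11.6622] [-0.4295 -0.0369 -0.0351] 25.4 0.13523505860397741
s20 pos [ 0.4823 -0.2151 -0.0117] yaw,tiltx,tilty deg [ 1.9082  2.761  -0.4235] res 0.4770063092648513
```

View pics/c20.png

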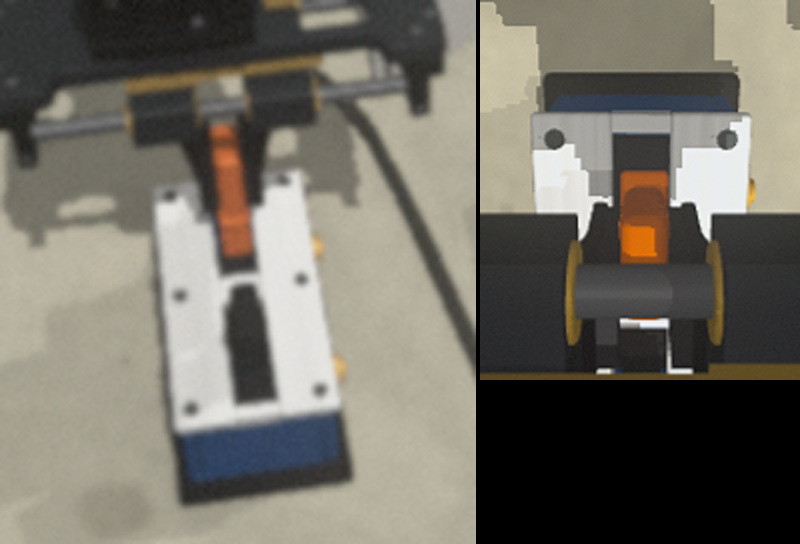

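```bash
python3 -c "
from pot import *
potpose('s20',[(170,195),(283,180),(180,295),(301,279),(190,408),(320,390)])
"
```

```text
s20 pos [ 0.4813 -0.2156 -0.0118] yaw,tiltx,tilty deg [1.8947 2.5146 0.5685] res 0.449916932996814
```

>>> {"api": "send_rows", "payload": {
  "plan": [
    [[0,0,0,0.5,1],[0,0,0.02,-1,1],[0,0,0.02,1,1],[0,0,0.03,-1,1],[0,0,0.03,1,1],[0,0,0.03,-1,1],[0,0,0.03,1,1],[0,0,0.03,-1,1],[0,0,0.03,1,1],[0,0,0.02,-0.5,1],[0,0,0,0,1]]
  ]
}}

```text
time_s: 26.5
position: [0.4832, -0.1903, 0.1088]
tcp_rot: [[-0.033, 0.999, 0.003], [0.999, 0.033, -0.003], [-0.003, 0.003, -1.0]]
force: [0.1, -0.9, -0.8]
opening: 0.137
```

```bash
python3 -c "
from h import *
look(21)
"
```

```text
[ 0.4827 -0.1899  0.1084] [-0.1174 -0.215  -0.8725] [-0.0316 -0.0551 -0.0248] 26.6 0.13257738995575763
```

View pics/c21.png

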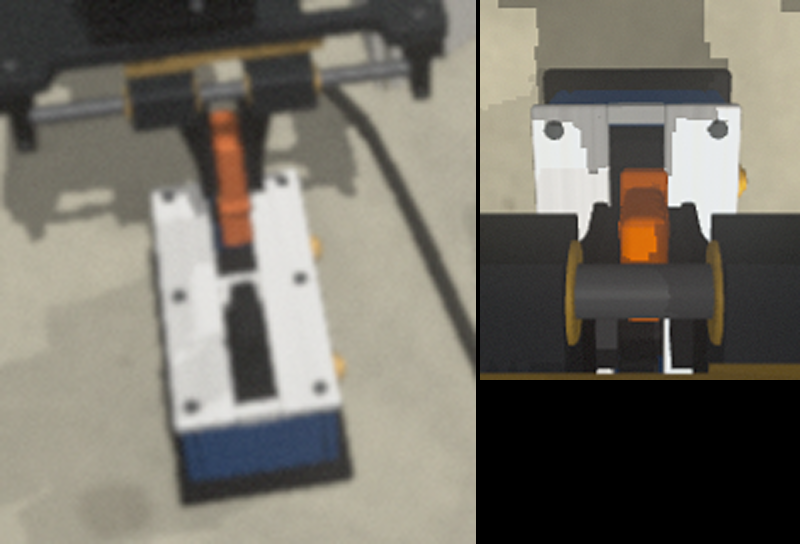

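>>> {"api": "send_rows", "payload": {
  "plan": [
    [[0,0,0.2,0,1],[0,0,0.2,0,1],[0,0,0.3,0,1],[0,0,0.5,0,1],[0,0,0.5,0,1],[0,0,0.5,0,1],[0,0,0.3,0,1],[0,0,0,0,1],[0,0,0,0,1]]
  ]
}}

```text
time_s: 27.5
position: [0.4818, -0.1892, 0.1826]
tcp_rot: [[-0.032, 0.999, 0.0], [0.999, 0.032, -0.0], [-0.0, 0.0, -1.0]]
force: [-0.7, 0.8, -0.6]
opening: 0.135
```

```bash
python3 -c "
from h import *
look(22)
d=pickle.load(open('pics/s22.pkl','rb'))
for p in [(372,172),(388,198),(405,222),(422,255)]: print('base',p,atz(d,p,0))
print([ (k['conf'],k['at']) for k in mark_of('side','tray')])
cv2.imwrite('pics/s22b.png',cv2.resize(d['img'],None,fx=1.5,fy=1.5))
d=pickle.load(open('pics/w1.pkl','rb'))
for p in [(543,151),(663,151),(640,298),(528,298)]: print('tray',atz(d,(p[0]/1.5,p[1]/1.5),.018))
"
```

```text
[ 0.4814 -0.189   0.182 ] [-0.1295  0.0536 -1.6317] [-0.0203 -0.1449 -0.0262] 27.6 0.1368712700307133
base (372, 172) [ 0.8039 -0.0146  0.    ]
base (388, 198) [ 0.8109 -0.0926  0.    ]
base (405, 222) [ 0.8209 -0.1577  0.    ]
base (422, 255) [ 0.8225 -0.2356  0.    ]
[(0.91, [0.6665, -0.2025, -0.0038])]
tray [ 0.6169 -0.1389  0.018 ]
tray [ 0.7158 -0.1392  0.018 ]
tray [ 0.7174 -0.2664  0.018 ]
tray [ 0.6163 -0.2665  0.018 ]
```

View pics/s22b.png

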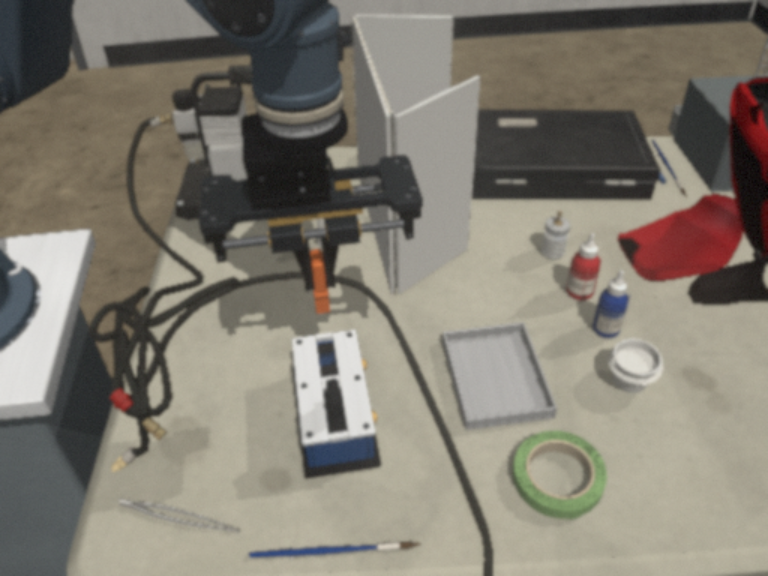

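View pics/w22.png

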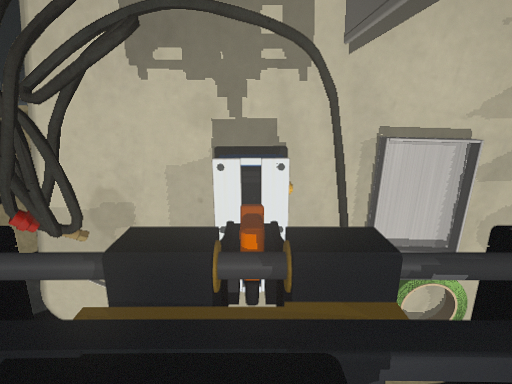

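```bash
python3 -c "
from h import *
d=pickle.load(open('pics/s22.pkl','rb'))
for p in [(398,290),(470,240),(365,220)]: print(atz(d,(p[0]/1.5,p[1]/1.5),0))
b=atz(d,(398/1.5,290/1.5),0)
for h in (.15,.2,.25,.3): print(h,proj(d,[[b[0],b[1],h]])*1.5)
"
```

```text
[ 0.5797 -0.0431  0.    ]
[0.6939 0.0415 0.    ]
[0.5534 0.1099 0.    ]
0.15 [[396.6092 196.423 ]]
0.2 [[396.0619 160.0682]]
0.25 [[395.464  120.6518]]
0.3 [[394.8091  77.8354]]
```

>>> {"api": "send_rows", "payload": {
  "plan": [
    [[0.5,-0.08,0,0,1],[0.8,-0.11,0,0,1],[0.8,-0.11,0,0,1],[0.8,-0.11,0,0,1],[0.8,-0.11,0,0,1],[0.8,-0.11,0,0,1],[0.8,-0.11,0,0,1],[0.8,-0.11,0,0,1],[0.1,0,-0.5,0,1],[0,0,-0.8,0,1],[0,0,-0.8,0,1],[0,0,-0.8,0,1],[0,0,-0.5,0,1],[0,0,-0.3,0,1],[0,0,0,0,1],[0,0,0,0,1]]
  ]
}}

```text
time_s: 29.25
position: [0.6682, -0.215, 0.0721]
tcp_rot: [[-0.032, 0.999, 0.001], [0.999, 0.032, -0.0], [-0.0, 0.001, -1.0]]
force: [0.1, 0.6, 0.3]
opening: 0.134
```

```bash
python3 -c "
from h import *
s=cap('side','s23'); print(bot.read_state()['position'],bot.read_state()['force'])
cv2.imwrite('pics/s23b.png',cv2.resize(s['img'][130:330,160:420],None,fx=3,fy=3))
"
```

```text
[ 0.6686 -0.2152  0.0727] [-0.0736  0.0132  0.2592]
```

View pics/s23b.png

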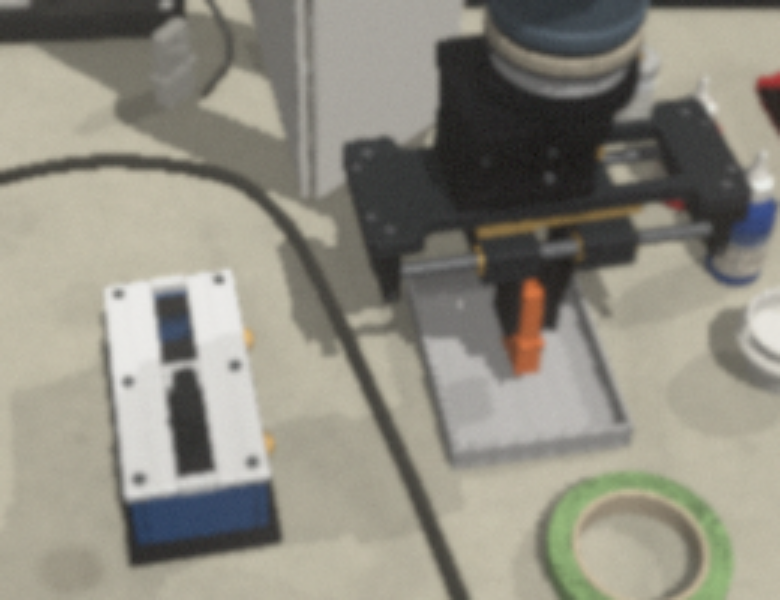

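>>> {"api": "send_rows", "payload": {
  "plan": [
    [[0,0,-0.2,0,1],[0,0,-0.15,0,1],[0,0,-0.12,0,1],[0,0,-0.07,0,1],[0,0,0,0,1]]
  ]
}}

```text
time_s: 29.8
position: [0.6676, -0.2146, 0.0548]
tcp_rot: [[-0.032, 0.999, -0.001], [0.999, 0.032, 0.0], [0.0, -0.001, -1.0]]
force: [-1.0, -0.1, -0.5]
opening: 0.135
```

>>> {"api": "send_rows", "payload": {
  "plan": [
    [[0,0,-0.06,0,1],[0,0,-0.04,0,1],[0,0,0,0,1]]
  ]
}}

```text
time_s: 30.1
position: [0.6678, -0.2147, 0.0522]
tcp_rot: [[-0.032, 0.999, -0.0], [0.999, 0.032, 0.0], [0.0, -0.0, -1.0]]
force: [0.1, -0.9, -0.7]
opening: 0.134
```

>>> {"api": "send_rows", "payload": {
  "plan": [
    [[0,0,0,0,0.6],[0,0,0,0,0.5],[0,0,0,0,0.3],[0,0,0,0,0.1],[0,0,0,0,0.1],[0,0,0,0,0.1],[0,0,0.4,0,0.1],[0,0,0.8,0,0.1],[0,0,1,0,0.1],[0,0,1,0,0.1],[0,0,0,0,0.1],[0,0,0,0,0.1]]
  ]
}}

```text
time_s: 31.3
position: [0.6684, -0.215, 0.15]
tcp_rot: [[-0.032, 0.999, 0.002], [0.999, 0.032, -0.001], [-0.001, 0.002, -1.0]]
force: [-0.2, -0.1, -0.2]
opening: 0.451
```

```bash
python3 -c "
from h import *
s=cap('side','s24'); print(bot.read_state()['position'],bot.read_state()['force'],bot.read_state()['time_s'])
cv2.imwrite('pics/s24b.png',cv2.resize(s['img'][130:330,160:420],None,fx=3,fy=3))
print([(round(k['conf'],2),k['at']) for k in mark_of('side','orange_stopper_mid')])
d=cap('wrist','w24')
print([(round(k['conf'],2),k['at']) for k in mark_of('wrist','orange_stopper_mid')],[(round(k['conf'],2),k['at']) for k in mark_of('wrist','tray')])
"
```

```text
[ 0.6675 -0.2145  0.1485] [ 0.1377 -0.1613 -0.6101] 31.35
[(0.56, [0.6685, -0.2184, 0.0348]), (0.29, [0.4844, -0.2581, 0.0366])]
[(0.66, [0.6689, -0.218, 0.0346]), (0.43, [0.6691, -0.2143, 0.0032])] [(0.81, [0.6673, -0.2016, 0.0009])]
```

View pics/s24b.png

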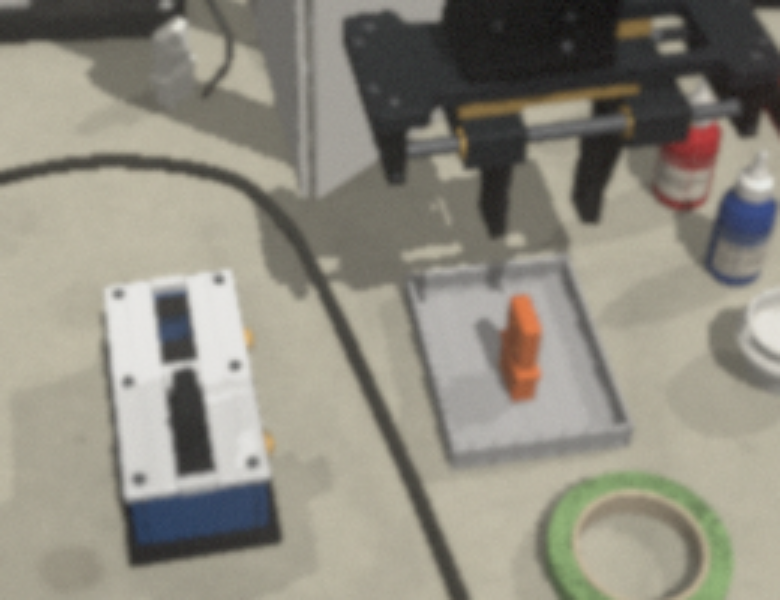

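View pics/w24.png

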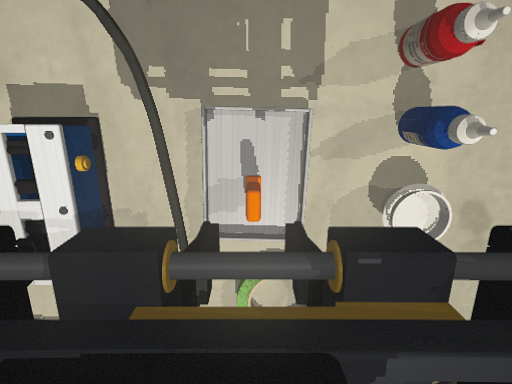

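```bash
python3 -c "
from rig import bot
print(bot.hand_in()); s=bot.read_state(); print(s['time_s'],s['force'])"
```

```text
the job is handed in; nothing more can be done
None
the job is handed in; nothing more can be done
```

The orange stopper is out of the pot and standing upright in the steel tray, released, and the job was handed in at about 31 s. `hand_in` gave no verdict.

**How it came out:**
- **Side-to-side rocking failed:** the moves can't tilt the tool, and rocking the gripped tab sideways only slid the pot.
- **Lean:** I spread the closed fingers between the two tabs, which leaned both stoppers outward. From the finger travel, the orange one leaned roughly 8–10° with the pot standing level. The image fits of that lean were less clear, giving only 3–6° at an earlier, smaller spread and about 3° after springback.
- **Rocking under pull:** I then gripped the tab and rocked the pot about it by lifting and lowering the tool, which gained about 3 mm.
- **Departure from the task:** most of the rise came from quick twists of about 3° either way about the vertical while pulling up. This is not the lean along the slot that the task describes.

**Last checks:**
- **Stopper:** its middle is at about (0.668, -0.218, 0.035) m, from both the side and wrist cameras. That puts it inside the tray walls and below the height limit.
- **Pot:** it stands flat and was pushed about 7 mm from its start early on. The end picture shows it upright, but I did not measure its final position. While rocking it tipped up to about 7.4°, with its origin about 8 mm up, inside the hard limits.
- **Black stopper:** it is still in its slot, leaning a few degrees. I judged its height only from the pictures and did not measure it.
- **Gripper:** it was open, about 10 cm above the release height, and touching nothing.

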